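# Square up a fixture plate on the inspection table

### The arm

A 6-joint arm with a two-finger parallel gripper is mounted at the origin on the work surface. World frame = base frame: x ahead of the robot, y to its left, z up, the work surface at z = 0. Lengths are in mm, angles in rad, forces in N, time in s.
With the tool pointing down it reaches from about 350 to 875 mm from the base axis. Payload 4.2 kg.
Tool frame: the origin (TCP) lies at the very end of the fingers, on their centre line; the grasp point (between the pads) lies 19 mm behind it; z points along the fingers, y is the direction in which the jaws open and shut (so a half turn about z gives the same grasp; the last joint's range is limited). The gripper opens to 85 mm and grips with 20 to 120 N. Pads are 22 mm wide; open, the fingers measure 114 mm over their backs; the gripper's body (76 mm by 85 mm) begins 54 mm behind the grasp point. The pads swing forward as they close: fully open they stand 13 mm farther back than shut.
Start: joints at [1.43, 0.385, 0.008, 0, -1.194, -0.259], TCP at [243.238, 575.703, 201.612] pointing down, gripper open.
Joint ranges: [-3.14, 3.14], [-1.21, 2.06], [-1.07, 1.41], [-3.16, 2.05], [-2.99, -0.16], [-3.1, 3.1]. Speed limits (rad/s): [2.79, 2.79, 3.14, 3.14, 3.14, 3.14].

### API

Orientations are given as a unit quaternion [w, x, y, z].
In Python, from plant import env gives the robot as it stands.
- The arm moves only by the shell command python3 -m pendant 'ROWS' [FORCE]. ROWS is JSON, a list of rows, each a list of 7 numbers: the turn, a rotation vector about the tool's x, y, z in rad, then the shift along the tool's x, y, z in mm, then the opening, from -1 (shut) to 1 (fully open), so that 0 is half open. A call has 1 to 5 rows; each row is the pose to reach, as a shift and turn from the pose commanded when the call began, along the tool's axes at that moment; what a row does not reach only later rows make up. A row lasts 1/10 s, in which the tool goes at most 50 mm and 8.59 degrees, less where a joint would pass 70% of its speed; a pose out of reach is approached as far as the arm can. A call with a gripper value outside its range is refused whole. The fingers move at their own pace and stop on an object; FORCE is the grip in N (left out, the last holds). Time passes only in rows, so rows that repeat a pose let the fingers close. It gives the time, the measured TCP pose, the force and the opening at its end, in the units of the state.
- env.state(): the state, without advancing time (a new reading comes with each control period).
- env.camera(name): name is "side" or "top" or "wrist"; returns (picture, depth): 400x640x3 uint8, blue, green, red; 400x640 float32, mm along the optical axis (not along the pixel's ray), 0 where there is no reading.
- env.camera_info(name): a dict with "K" (3x3 intrinsics, pixels), "k1" (the pictures are not rectified: a ray, as slopes to the right and down, at radius r is drawn at 1 + k1 r^2 times it, then the intrinsics apply), "position" and "rotation" of the camera in the world; the wrist camera has in their place "mount" (4x4, takes a point from camera to tool coordinates, whose origin is the TCP and whose axes are the flange's). Camera axes: x right, y up, looking along -z (the intrinsics and any distortion apply to the point x, -y, -z); pixel columns grow to the right and rows downward; lengths in mm; the calibration is good to about 2 mm. A picture is of the moment at which its call begins: read the wrist's pose just before it. camera_info takes no time and is no camera call.
- env.close_job(): hands the job in, once; it reports no verdict.
Trained networks look in the newest picture that a camera, given by its name, has taken for a name from the list of things; names that differ only in an ending like _2 or _b are one class to them, and where a whole thing is asked for, a point or a joint stands for the part that bears it (a point fixed in the world has none). Each returns a list of dicts, best first, with "score" (0 to 1); they miss things now and then, are a little off and sometimes report something else, mostly with a low value. They report only what shows in the picture. A call takes as long as a camera call. They do not tell look-alikes from the thing itself.
- env.recognise(camera, name): "xyz" ([x, y, z] in mm, in world coordinates, good to about 4 mm: the middle of the surface that is visible of it).
- env.outline_of(camera, name): "pixels" (400x640 bool, what is visible of it).
The state is a dict: "time_s": time; "joint_positions": joint angles; "joint_vel": joint speeds; "effort": joint torques, N m; "tool_pos": TCP position; "eef_rot": TCP orientation; "contact_force": force on the tool from outside, world axes, zero at the start; "moment": the same for the moment, N m; "grip_width": finger opening in mm.
Only numpy, scipy, OpenCV 4.12 (cv2) and the standard library are available. Lean on these libraries where they do the work, as an engineer would, in place of code of your own. Each camera call takes 0.05 s, during which the arm holds its last target.

### The job

Take the largest of the three plates out of the slotted rack and stand it on edge in the middle of the fixture's slot, right down on the slot floor before you let go of it. Then pick up the engineer's square, stand it on the fixture's base between the two front keeper blocks with the blade's outer edge towards the plate, and press it gently down and into the corner until its stock sits flat on the base and the blade lies flush along the plate, with the plate pushed fully back and upright against the slot's back rail. Finish while still holding the square pressed there, so that the grub screws can be tightened, and leave everything else where it is.

Things in the scene. Friction and masses are not known exactly. Their poses are not given: they have to be found in the camera images.
- large_plate: The largest of three bare aluminium plates, 8 thick (its x) x 110 wide (its y) x 110 tall mm (z up), about 0.26 kg, standing on edge in one of the three slots of the wooden rack (which one varies), clear air of 52 mm either side to the next plate. Four small screw holes. Origin: centre of its bottom edge. x is normal to its faces, z up.
- narrow_plate: Bystander plate in the rack: 8 x 70 x 110 mm tall, same axes and origin as the large plate.
- short_plate: Bystander plate in the rack: 8 x 110 x 75 mm tall, same axes and origin as the large plate.
- rack: Fixed wooden slotted rack, 190 (x) x 120 (y) x 25 mm tall. Three slots run along its y at x = -60, 0 and +60 mm, each 11 mm wide and 15 mm deep (slot floor 10 mm above the table). Origin: centre of its underside.
- fixture: Fixed aluminium fixture; origin on the slot's centre line, mid-length, at table level; z up, open front to -x (roughly towards the robot). Base plate 12 mm thick, x -150 to +50, y -85 to +85 mm. On it, 25 mm tall above the base: a back rail (x +6 to +26, y -65 to +65 mm) and two front keeper blocks (x -26 to -6 mm, y -65 to -25 and +25 to +65 mm), with screws.
- fixture_slot (a point): Middle of the slot's floor, which is the base's top face, 12 mm above the table. The slot runs along the fixture's y, 12 mm wide (x -6 to +6 mm), open at both ends. The 8 mm plate is loose in it and may stand off the rail or lean a few degrees when let go, until the square pushes it back against the rail; its front face is then at fixture x = -2 mm.
- fixture_gap (a point): Middle of the 50 mm gap between the two keeper blocks, on the base's top face (fixture x = -16 mm): here the corner between base and plate is free for the square.
- square: Steel engineer's square, about 0.4 kg, standing on its stock. Stock: thick bar 110 (x) x 16 (y) x 26 mm tall, to be gripped across its 16 mm from above, behind the blade. Blade: 4 mm thick (y), 20 mm wide (x +35 to +55 mm), rising at the +x end to 130 mm above the underside. Origin: centre of the stock's underside; z up, +x to the blade end.
- square_heel (a point): Outer corner of the square: on its outer edge (the upright face of blade and stock end at x = +55 mm, which goes against the plate), level with the underside of the stock, which goes on the base.
- square_upper (a point): Point on the outer edge of the square's blade, 105 mm above the underside of the stock (the plate is 110 mm tall).
- housing: Bystander: die-cast aluminium housing, 86 mm across its round top flange, 64 mm tall, with side bosses. Origin: centre of its underside.
- v_block: Bystander: dark steel V-block, 50 x 45 x 40 mm. Origin: centre of its underside.
- ring_gauge: Bystander: steel ring gauge, 60 mm across, 22 mm tall. Origin: centre of its underside.
- plug_gauge: Bystander: steel plug gauge standing upright, 24 mm across, 103 mm tall. Origin: centre of its underside.
- cleaner: Bystander: white plastic bottle, 56 mm across, 150 mm tall. Origin: centre of its underside.
Not all that is in view belongs to the job. Leave any yellow look-alike of the square alone. Leave any orange look-alike of the large_plate alone.

How it is judged (in metres and radians):
On the way, in this order (a step that is already met when the one before it is completed fails the run):
1. the large plate is lowered on edge to the floor of the fixture's slot, still in the gripper (x of large_plate in the frame of fixture between -0.005 and 0.005 m and y of large_plate in the frame of fixture between -0.015 and 0.015 m and angle between the y axis of large_plate and the y axis of fixture, either way round below 0.06 rad and z of large_plate in the frame of fixture below 0.018 m and contact force between the fingers and large_plate above 0.5 N), for 0.05 s.
2. the large plate is let go and stays standing in the slot (x of large_plate in the frame of fixture between -0.005 and 0.005 m and y of large_plate in the frame of fixture between -0.015 and 0.015 m and angle between the y axis of large_plate and the y axis of fixture, either way round below 0.06 rad and z of large_plate in the frame of fixture below 0.016 m and angle between large_plate's own z axis and vertical below 0.25 rad and contact force between each of the arm, the fingers and large_plate below 0.1 N), for 0.2 s.
At the end, for the whole second after the job is handed in: Plate on the slot floor, mid-slot +-15 mm, back on the rail, upright within 1.7 deg, robot off it. Square flat on the base, upright within 1.7 deg, 3.4 deg square in plan, edge within 2.5 mm of the plate at heel and 105 mm up, over 1.5 N on plate and on base, still gripped, at rest (x of large_plate in the frame of fixture between -0.005 and 0.005 m and y of large_plate in the frame of fixture between -0.015 and 0.015 m and angle between the y axis of large_plate and the y axis of fixture, either way round below 0.06 rad and z of large_plate in the frame of fixture between 0.01 and 0.014 m and angle between each of large_plate, square's own z axis and vertical below 0.03 rad and x of large_plate in the frame of fixture above 0.0005 m and contact force between each of the arm, the fingers and large_plate below 0.5 N and z of square in the frame of fixture between 0.0105 and 0.0142 m and y of square in the frame of fixture between -0.02 and 0.02 m and angle between the x axis of square and the x axis of fixture, either way round below 0.06 rad and x of square_heel in the frame of fixture between -0.004 and 0.001 m and x of square_upper in the frame of fixture above -0.0045 m and contact force between square and large_plate above 1.5 N and contact force between square and fixture above 1.5 N and contact force between the fingers and square above 3 N and linear speed of square below 0.01 m/s); the arm keeps its last pose, push and grip.
It fails at once if the square is rammed against the plate or the base (over 45 N) (contact force between square and large_plate above 45 N or contact force between square and fixture above 45 N).
It fails at once if the large plate or the square topples (angle between any of large_plate, square's own z axis and vertical above 0.5 rad).
It fails at once if something else is moved by more than 15 mm (distance of any of narrow_plate, short_plate, housing, v_block, ring_gauge, plug_gauge, cleaner from where it was at the start of the episode above 0.015 m).
It also fails if it takes over 72 s, if anything falls off the work surface, if the arm or the gripper's body presses on something with over 40 N, if the wrist force passes 120 N, or if a joint passes its speed limit or range.

## Working session

There is one attempt and no reset: what is moved stays moved. The work goes in short steps, Python scripts to look and compute and a shell command to move; the robot and the scene stay as the last step left them, time stands still between calls to the robot, and variables do not carry over. Pictures are saved under pics/ and viewed, and the job is handed in when it is done.

```bash
ls; mkdir -p pics; python3 - <<'E'
from plant import env
import cv2,json
for c in ["top","side","wrist"]:
    p,d=env.camera(c); cv2.imwrite(f"pics/a_{c}.png",p)
    i=env.camera_info(c); print(c,i)
print(env.state())
E
```

```text
pics
top {'K': array([[463.72812955,   0.        , 327.31400943],
       [  0.        , 463.72812955, 207.07843536],
       [  0.        ,   0.        ,   1.        ]]), 'k1': -0.042257136332594925, 'position': array([ 302.54990967,   64.03110252, 1541.50649322]), 'rotation': array([ 0.70633784,  0.05237013, -0.0523367 , -0.70399226])}
side {'K': array([[400.16830081,   0.        , 318.70241329],
       [  0.        , 400.16830081, 206.55315339],
       [  0.        ,   0.        ,   1.        ]]), 'k1': -0.0009001416131544761, 'position': array([ 421.11702036, -800.27637667,  816.26317925]), 'rotation': array([ 0.89945932,  0.43422676, -0.02117215, -0.04440487])}
wrist {'K': array([[308.49478615,   0.        , 323.43361349],
       [  0.        , 308.49478615, 200.08745476],
       [  0.        ,   0.        ,   1.        ]]), 'k1': -0.026299108828134188, 'mount': array([[-7.16941506e-04,  9.59618267e-01,  2.81304583e-01,
         7.17340487e+01],
       [ 9.99999665e-01,  5.77118180e-04,  5.79898544e-04,
         2.49387157e-02],
       [ 3.94135247e-04,  2.81304905e-01, -9.59618359e-01,
        -1.71873488e+02],
       [ 0.00000000e+00,  0.00000000e+00,  0.00000000e+00,
         1.00000000e+00]])}
{'time_s': 0.15, 'joint_positions': array([ 1.42956585e+00,  3.85407484e-01,  6.96331624e-03, -3.36307861e-04,
       -1.19398591e+00, -2.58604791e-01]), 'joint_vel': array([-0.00105859, -0.00289871,  0.00431507,  0.00131945, -0.00022013,
        0.00017406]), 'effort': array([-4.24402435e-05, -3.92677367e+01,  1.88580823e+01,  4.18857604e+00,
       -3.41255021e-03,  3.72255442e-06]), 'tool_pos': array([243.09450874, 575.27498935, 200.76782687]), 'eef_rot': array([ 8.24636108e-04,  9.80070285e-01, -1.98649303e-01, -1.08124532e-04]), 'contact_force': array([-0.1993428 , -0.48817434, -0.5084725 ]), 'moment': array([-0.00024333, -0.01124689,  0.00760474]), 'grip_width': 85.39258751214724}
```

View pics/a_top.png

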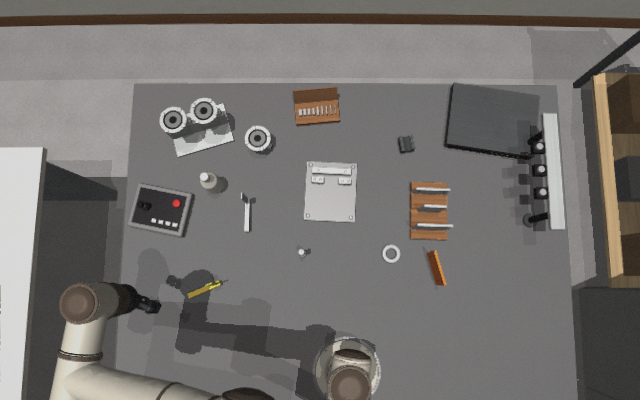

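View pics/a_side.png

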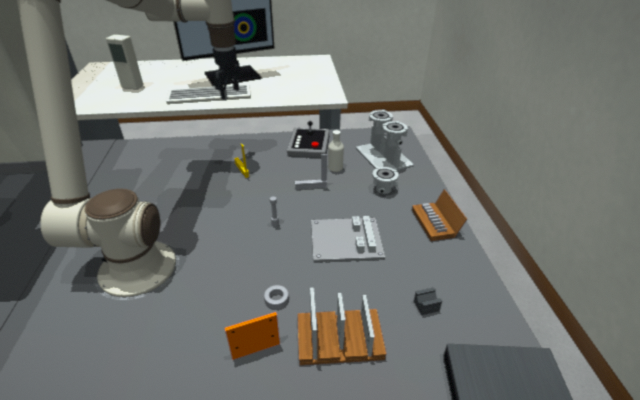

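View pics/a_wrist.png

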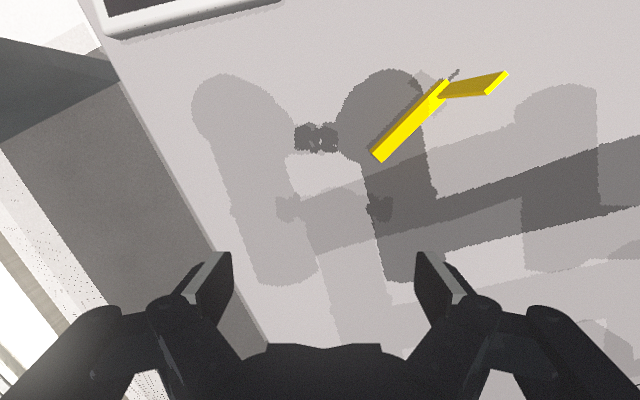

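```bash
cat > h.py <<'E'
from plant import env
import numpy as np, cv2
from scipy.spatial.transform import Rotation as R
def q(w): return R.from_quat([w[1],w[2],w[3],w[0]])
def pose(cam,st=None):
    i=env.camera_info(cam)
    if cam=="wrist":
        st=st or env.state(); m=i["mount"]; r=q(st["eef_rot"]).as_matrix()
        return r@m[:3,:3], r@m[:3,3]+st["tool_pos"]
    return q(i["rotation"]).as_matrix(), np.array(i["position"])
def cloud(cam,d,P):
    i=env.camera_info(cam); K=i["K"]; Rm,t=P
    v,u=np.mgrid[0:400,0:640]
    n=cv2.undistortPoints(np.stack([u,v],-1).reshape(-1,1,2).astype(np.float64),K,np.array([i["k1"],0,0,0.])).reshape(400,640,2)
    c=np.stack([n[...,0]*d,-n[...,1]*d,-d],-1)
    return c@Rm.T+t
def proj(cam,X,P):
    i=env.camera_info(cam); Rm,t=P
    c=(np.atleast_2d(X)-t)@Rm
    c=np.stack([c[:,0],-c[:,1],-c[:,2]],-1)
    return cv2.projectPoints(c,np.zeros(3),np.zeros(3),i["K"],np.array([i["k1"],0,0,0.]))[0].reshape(-1,2)
def shot(cam,name=None):
    P=pose(cam); p,d=env.camera(cam)
    if name: cv2.imwrite(f"pics/{name}.png",p)
    return p,d,P,cloud(cam,d,P)
E
python3 - <<'E'
from h import *
np.set_printoptions(precision=1,suppress=True)
for cam in ["top","side"]:
    p,d,P,C=shot(cam)
    for n in ["large_plate","rack","fixture","square","short_plate","narrow_plate"]:
        for r in env.outline_of(cam,n)[:3]:
            m=r["pixels"]; pts=C[m&(d>0)]
            if len(pts)<5: continue
            print(cam,n,round(r["score"],2),m.sum(),"pct5",np.percentile(pts,3,axis=0),"med",np.median(pts,axis=0),"95",np.percentile(pts,97,axis=0))
E
```

```text
top large_plate 0.93 348 pct5 [ 281.5 -291.8    3.9] med [ 331.2 -278.1   73.2] 95 [ 380.6 -265.9  112.8]
top large_plate 0.71 171 pct5 [ 453.7 -342.     3.6] med [ 456.5 -274.4  101.1] 95 [ 463.6 -214.6  122.2]
top large_plate 0.43 183 pct5 [ 350.7 -170.8    4.3] med [ 378.2 -143.2   20.5] 95 [ 402.5 -117.    28.1]
top rack 0.73 1554 pct5 [ 427.3 -328.     5.2] med [ 510.4 -263.7   24. ] 95 [ 610.4 -211.9   30.6]
top rack 0.39 178 pct5 [ 350.3 -170.7   -1. ] med [ 375.1 -144.4   20.5] 95 [ 401.5 -117.4   28.1]
top fixture 0.78 2915 pct5 [488.  -21.7   5.5] med [579.9  55.8  12.6] 95 [675.1 135.4  39.4]
top square 0.71 242 pct5 [451.7 322.5   2.3] med [510.8 329.3  26.7] 95 [555.8 338.6 128.4]
top square 0.62 212 pct5 [237.2 414.1  -0.1] med [262.8 461.8  27. ] 95 [285.6 508.8 131.1]
top short_plate 0.73 224 pct5 [ 573.3 -328.7    9.3] med [ 576.4 -273.    69.2] 95 [ 583.5 -219.7   88.5]
top narrow_plate 0.6 137 pct5 [ 514.5 -294.7   30.2] med [ 516.1 -262.8   94.7] 95 [ 522.5 -235.6  122.7]
top narrow_plate 0.55 1534 pct5 [ 427.4 -326.9    6.5] med [ 510.4 -262.3   24.1] 95 [ 610.4 -212.    30.6]
side large_plate 0.91 1691 pct5 [ 280.3 -301.3    7. ] med [ 328.5 -288.    66. ] 95 [ 379.4 -273.7  112.9]
side large_plate 0.89 342 pct5 [ 454.9 -326.4    7. ] med [ 458.6 -302.6  113.4] 95 [ 463.9 -198.2  123.8]
side rack 0.82 3489 pct5 [ 430.4 -334.5    7.1] med [ 510.8 -291.6   26.7] 95 [ 609.6 -218.7   29.6]
side fixture 0.98 2812 pct5 [491.2 -31.8   8.9] med [583.9  34.   15. ] 95 [676.1 125.4  40.6]
side square 0.86 397 pct5 [454.  317.9   5.4] med [528.9 324.2  28. ] 95 [557.  334.7 120.4]
side square 0.71 227 pct5 [231.1 409.1   2.9] med [268.8 429.7  28.9] 95 [284.1 535.6 126.8]
side short_plate 0.75 441 pct5 [ 574.  -330.6   21.4] med [ 576.9 -295.4   69. ] 95 [ 583.6 -230.1   88.5]
side narrow_plate 0.74 340 pct5 [ 515.2 -307.6   18.9] med [ 517.1 -287.6   94. ] 95 [ 523.3 -240.3  123.6]
```

```bash
cat > d.py <<'E'
import sys
from h import *
np.set_printoptions(precision=4,suppress=True)
# target x y z yaw_deg (tool down)
x,y,z,yaw=map(float,sys.argv[1:5])
s=env.state(); r=q(s["eef_rot"])
t=R.from_euler('z',yaw,degrees=True)*R.from_matrix(np.diag([1,-1,-1.]))
print("turn",(r.inv()*t).as_rotvec(),"shift",r.inv().apply(np.array([x,y,z])-s["tool_pos"]), "now",s["tool_pos"],"t",s["time_s"],"F",s["contact_force"],"w",s["grip_width"])
E
python3 d.py 420 150 300 -66; python3 d.py 458 -230 330 -90
```

```text
turn [ 0.     -0.      0.7521] shift [328.5245 323.3138 -98.3664] now [243.2193 575.685  201.6284] t 0.85 F [-0.36   -0.8515 -0.1826] w 85.54315392605106
turn [ 0.    -0.     1.171] shift [ 511.4306  658.5595 -128.3603] now [243.2193 575.685  201.6284] t 0.85 F [-0.36   -0.8515 -0.1826] w 85.54315392605106
```

```bash
python3 - <<'E'
from h import *
np.set_printoptions(precision=2,suppress=True)
# edges from top+side clouds
for cam in ["top","side"]:
    p,d,P,C=shot(cam)
    for n in ["fixture","square","large_plate"]:
        for k,r in enumerate(env.outline_of(cam,n)[:2]):
            m=r["pixels"]&(d>0); pts=C[m]
            if n=="fixture": pts=pts[(pts[:,2]>7)&(pts[:,2]<20)]
            elif n=="square": pts=pts[(pts[:,2]>18)&(pts[:,2]<34)]
            else: pts=pts[pts[:,2]>100]
            print(cam,n,len(pts),cv2.minAreaRect(pts[:,:2].astype(np.float32)))
E
```

```text
top fixture 2296 ((583.9789428710938, 54.73381042480469), (169.72654724121094, 201.6289520263672), 87.42352294921875)
top fixture 15 ((500.15277099609375, 327.1003112792969), (9.036358833312988, 87.9283218383789), 89.90953826904297)
top square 141 ((260.83642578125, 464.0018310546875), (16.306264877319336, 108.66537475585938), 24.40216636657715)
top square 142 ((504.29962158203125, 329.77239990234375), (105.64698791503906, 14.42667293548584), 1.2438303232192993)
top large_plate 96 ((330.3695983886719, -280.5184326171875), (104.48514556884766, 10.337885856628418), 15.780667304992676)
top large_plate 115 ((459.1943054199219, -267.965576171875), (107.51759338378906, 9.05421257019043), 87.89932250976562)
side fixture 2334 ((584.37451171875, 53.01774215698242), (174.47763061523438, 199.41717529296875), 87.37509155273438)
side fixture 118 ((373.69830322265625, -150.92282104492188), (47.95354080200195, 59.26103973388672), 39.66032409667969)
side square 158 ((503.54248046875, 328.87774658203125), (108.31044006347656, 26.01373291015625), 3.4487030506134033)
side square 85 ((260.4786376953125, 455.5072937011719), (16.77994155883789, 107.39051055908203), 23.18018341064453)
side large_plate 198 ((460.1112365722656, -272.4386901855469), (109.49027252197266, 8.049068450927734), 88.22496795654297)
side large_plate 359 ((328.9691467285156, -284.7211608886719), (109.06222534179688, 10.69589900970459), 15.74947738647461)
```

```bash
python3 -m pendant '[[0,0,0.75,328,323,-100,0.3],[0,0,0.75,328,323,-100,0.3],[0,0,0.75,328,323,-100,0.3],[0,0,0.75,328,323,-100,0.3],[0,0,0.75,328,323,-100,0.3]]' 40;python3 d.py 458 -230 330 -92
```

```text
time_s: 1.75
tool_pos: [337.2, 348.2, 255.3]
eef_rot: [-0.0, 0.838, -0.546, 0.0]
contact_force: [1.4, -0.1, 1.3]
grip_width: 55.8
turn [-0.0005  0.0004  0.4504] shift [577.7287 122.836  -74.8706] now [337.2253 348.1897 255.3349] t 1.75 F [ 1.4408 -0.0624  1.298 ] w 55.83461168371427
```

```bash
python3 -m pendant '[[0,0,0.45,578,123,-30,0.3],[0,0,0.45,578,123,-30,0.3],[0,0,0.45,578,123,-30,0.3],[0,0,0.45,578,123,-30,0.3],[0,0,0.45,578,123,-30,0.3]]';python3 d.py 458 -272 230 -92
```

```text
time_s: 2.25
tool_pos: [389.1, 104.0, 268.0]
eef_rot: [0.001, -0.697, 0.717, -0.0]
contact_force: [1.6, -0.3, -0.3]
grip_width: 55.7
turn [-0.0013  0.001   0.0067] shift [373.9591 -79.4005  37.7334] now [389.1236 104.0147 267.9826] t 2.25 F [ 1.6457 -0.2592 -0.2593] w 55.71827104475317
```

```bash
python3 -m pendant '[[0,0,0,374,-79,20,0.3],[0,0,0,374,-79,30,0.3],[0,0,0,374,-79,36,0.3],[0,0,0,374,-79,36,0.3],[0,0,0,374,-79,36,0.3]]';python3 -m pendant '[[0,0,0,124,-27,13,0.3],[0,0,0,124,-27,13,0.3],[0,0,0,124,-27,13,0.3],[0,0,0,124,-27,13,0.3],[0,0,0,124,-27,13,0.3]]'; python3 d.py 458 -272 230 -92
```

```text
time_s: 2.75
tool_pos: [433.6, -141.2, 245.5]
eef_rot: [0.001, -0.697, 0.717, -0.001]
contact_force: [1.7, 0.6, 0.4]
grip_width: 55.2
time_s: 3.25
tool_pos: [456.7, -264.2, 231.7]
eef_rot: [-0.0, -0.696, 0.718, 0.0]
contact_force: [0.2, 1.5, 0.1]
grip_width: 55.4
turn [0.0009 0.0004 0.0043] shift [ 7.7143 -1.5665  1.7296] now [ 456.6719 -264.242   231.7337] t 3.25 F [0.2002 1.4637 0.1464] w 55.42208980698597
```

```bash
python3 - <<'E'
from h import *
np.set_printoptions(precision=2,suppress=True)
p,d,P,C=shot("wrist","b_wrist")
for n in ["large_plate","short_plate","narrow_plate"]:
    for r in env.outline_of("wrist",n)[:3]:
        m=r["pixels"]&(d>0); pts=C[m]; zt=np.percentile(pts[:,2],97); pts=pts[pts[:,2]>zt-6]
        print(n,round(r["score"],2),m.sum(),zt,np.mean(pts,0),cv2.minAreaRect(pts[:,:2].astype(np.float32)))
# rack edges/top cloud stats
X=C[d>0]; s=X[(abs(X[:,0]-458)<20)&(abs(X[:,1]+272)<90)&(X[:,2]>105)]
print(len(s),s.min(0),s.max(0),np.median(s,0))
E
```

```text
large_plate 0.8 815 120.95308592483502 [ 460.09 -272.78  119.67] ((460.18975830078125, -270.6867370605469), (109.38753509521484, 7.151708602905273), 87.68353271484375)
large_plate 0.63 3090 110.41641057527056 [ 329.4  -284.96  109.15] ((329.35205078125, -284.3190612792969), (109.60057067871094, 8.567811965942383), 16.009563446044922)
short_plate 0.62 2510 85.50811139346187 [ 579.3  -277.97   84.08] ((580.0511474609375, -275.5848083496094), (109.0371322631836, 9.208189964294434), 87.84770202636719)
narrow_plate 0.61 1672 120.59261011789135 [ 519.49 -274.31  119.37] ((520.149658203125, -272.4557800292969), (69.14183807373047, 8.316532135009766), 88.2040786743164)
narrow_plate 0.22 2501 85.49104419057426 [ 579.23 -277.61   84.08] ((580.0450439453125, -275.747314453125), (108.71185302734375, 9.208189964294434), 87.84770202636719)
11714 [ 438.   -325.44  109.05] [ 478.   -216.17  360.3 ] [ 459.49 -276.16  346.19]
```

View pics/b_wrist.png

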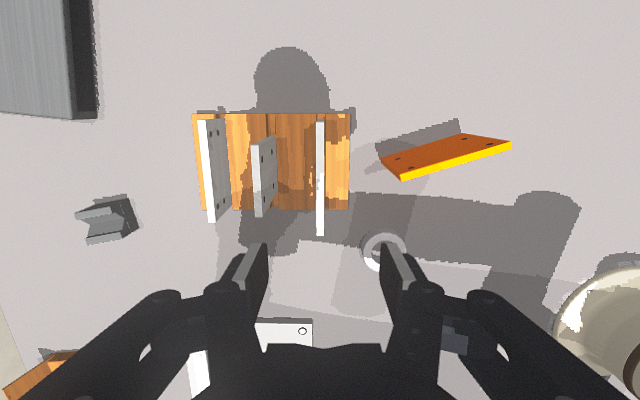

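```bash
python3 d.py 460.2 -270.7 80 -92.2;  python3 -m pendant '[[0,0,0.008,6.4,-3.8,0,0.3],[0,0,0.008,6.4,-3.8,50,0.3],[0,0,0.008,6.4,-3.8,100,0.3],[0,0,0.008,6.4,-3.8,105,0.3],[0,0,0.008,6.4,-3.8,105,0.3]]' 40; python3 d.py 460.2 -270.7 80 -92.2
```

```text
turn [-0.0009 -0.0001  0.0111] shift [  7.772   -3.2157 152.7297] now [ 457.0595 -262.8216  232.7259] t 3.45 F [ 0.038  -0.0826 -0.2185] w 55.499604826386644
time_s: 3.95
tool_pos: [460.8, -270.4, 127.2]
eef_rot: [-0.001, -0.694, 0.72, 0.0]
contact_force: [0.5, -0.3, 1.8]
grip_width: 55.5
turn [ 0.0019 -0.0006  0.0025] shift [ 0.2769  0.4576 47.1966] now [ 460.7588 -270.4138  127.1954] t 3.95 F [ 0.5239 -0.2802  1.7536] w 55.45006898477735
```

```bash
python3 -m pendant '[[0,0,0.0025,0,0.5,25,0.3],[0,0,0.0025,0,0.5,47,0.3],[0,0,0.0025,0,0.5,47,0.3],[0,0,0.0025,0,0.5,47,0.3],[0,0,0.0025,0,0.5,47,-0.2]]'; python3 d.py 460.2 -270.7 80 -92.2; python3 - <<'E'
from h import *
p,d,P,C=shot("wrist","c_wrist")
s=env.state()
m=(C[...,2]>115)&(C[...,2]<126)&(abs(C[...,0]-460)<25)&(abs(C[...,1]+272)<60)&(d>0)
pts=C[m]; print(len(pts),cv2.minAreaRect(pts[:,:2].astype(np.float32)),s["tool_pos"])
E
```

```text
time_s: 4.45
tool_pos: [462.1, -270.9, 82.8]
eef_rot: [0.001, -0.693, 0.721, -0.002]
contact_force: [-0.5, 0.6, -0.3]
grip_width: 42.3
turn [-0.0047 -0.0016 -0.0004] shift [-0.1489  1.9376  2.7868] now [ 462.1173 -270.9189   82.7962] t 4.45 F [-0.4862  0.5836 -0.2649] w 42.298879919184664
3693 ((461.8282775878906, -273.7413330078125), (100.4366455078125, 49.539825439453125), 66.27314758300781) [ 461.78404479 -270.78522877   82.4761625 ]
```

View pics/c_wrist.png

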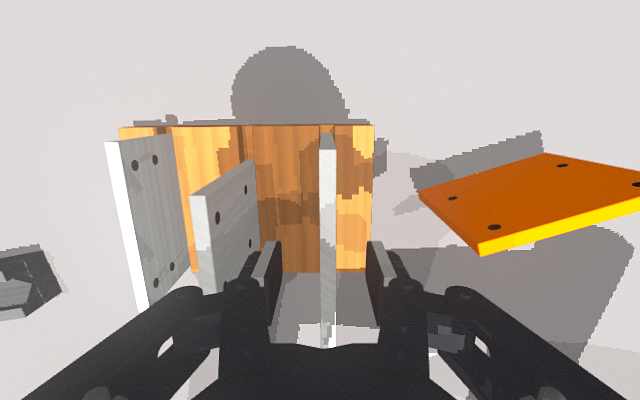

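```bash
python3 -m pendant '[[0,0,0,0,1.2,1.5,-0.5],[0,0,0,0,1.2,2.5,-0.8],[0,0,0,0,1.2,2.5,-1],[0,0,0,0,1.2,2.5,-1],[0,0,0,0,1.2,2.5,-1]]' 50; python3 -m pendant '[[0,0,0,0,0,0,-1],[0,0,0,0,0,0,-1],[0,0,0,0,0,0,-1]]'; python3 d.py 460.2 -270.7 80 -92.2
```

```text
time_s: 5.0
tool_pos: [459.5, -270.5, 78.3]
eef_rot: [0.0, -0.693, 0.721, -0.001]
contact_force: [-0.3, 0.1, 4.8]
grip_width: 6.4
time_s: 5.3
tool_pos: [459.5, -270.5, 78.3]
eef_rot: [0.0, -0.693, 0.721, -0.001]
contact_force: [0.0, 0.2, 5.0]
grip_width: 6.3
turn [-0.0013 -0.0007 -0.0006] shift [ 0.2047 -0.6805 -1.6815] now [ 459.5301 -270.4701   78.3175] t 5.3 F [0.0411 0.2396 4.9853] w 6.251736501214131
```

```bash
python3 -m pendant '[[0,0,0,0,0,-10,-1],[0,0,0,0,0,-25,-1],[0,0,0,0,0,-60,-1],[0,0,0,0,0,-100,-1],[0,0,0,0,0,-135,-1]]'; python3 d.py 625 40 220 -92.6
```

```text
time_s: 5.8
tool_pos: [457.9, -269.8, 213.5]
eef_rot: [-0.0, -0.693, 0.721, 0.001]
contact_force: [0.1, -0.0, -2.1]
grip_width: 5.9
turn [0.0023 0.0012 0.0055] shift [-316.1789 -154.6444   -6.5139] now [ 457.8522 -269.7505  213.47  ] t 5.8 F [ 0.1088 -0.0484 -2.1018] w 5.857085451443812
```

```bash
python3 -m pendant '[[0,0,0.0055,-316,-155,-6,-1],[0,0,0.0055,-316,-155,-6,-1],[0,0,0.0055,-316,-155,-6,-1],[0,0,0.0055,-316,-155,-6,-1],[0,0,0.0055,-316,-155,-6,-1]]';python3 -m pendant '[[0,0,0,-100,-49,-2,-1],[0,0,0,-100,-49,0,-1],[0,0,0,-100,-49,0,-1],[0,0,0,-100,-49,0,-1],[0,0,0,-100,-49,0,-1]]'; python3 d.py 634 52 220 -92.6
python3 - <<'E'
from h import *
np.set_printoptions(precision=2,suppress=True)
p,d,P,C=shot("wrist","d_wrist")
s=env.state();print(s["tool_pos"])
np.savez("d.npz",p=p,d=d,C=C)
E
```

```text
time_s: 6.3
tool_pos: [577.0, -48.4, 215.9]
eef_rot: [-0.001, -0.691, 0.723, 0.001]
contact_force: [1.1, -0.7, -2.5]
grip_width: 6.3
time_s: 6.8
tool_pos: [630.0, 46.9, 215.7]
eef_rot: [-0.002, -0.691, 0.723, 0.001]
contact_force: [-0.9, -0.1, -2.5]
grip_width: 6.4
turn [ 0.0035 -0.0008  0.0002] shift [-5.2891 -3.7899 -4.2989] now [629.96    46.8846 215.7188] t 6.8 F [-0.8702 -0.1057 -2.4634] w 6.375126954224908
[630.06  46.31 216.26]
```

View pics/d_wrist.png

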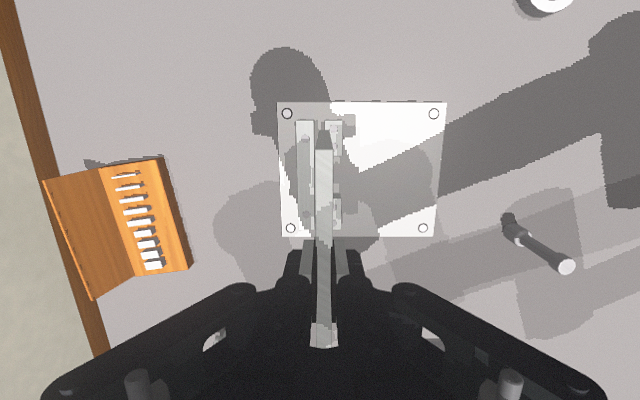

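```bash
python3 - <<'E'
from h import *
np.set_printoptions(precision=2,suppress=True)
z=np.load("d.npz");C=z["C"];d=z["d"]
Z=C[...,2]; b=(abs(C[...,0]-584)<150)&(abs(C[...,1]-54)<130)&(d>0)
for lo,hi in [(7,17),(32,42)]:
    m=(b&(Z>lo)&(Z<hi)).astype(np.uint8)
    n,l,st,ce=cv2.connectedComponentsWithStats(m)
    for i in range(1,n):
        if st[i,4]<60: continue
        pts=C[l==i]; print(lo,st[i],np.median(pts[:,2]),cv2.minAreaRect(pts[:,:2].astype(np.float32)))
# plate: top edge and face
m=(abs(C[...,0]-630)<15)&(abs(C[...,1]-50)<65)&(Z>225)&(Z<275)&(d>0)
pts=C[m]; print(len(pts), np.percentile(pts,[1,50,99],axis=0))
E
```

```text
7 [  277   102   170   135 17066] 11.713153236429065 ((584.7008056640625, 52.87873077392578), (169.35479736328125, 200.95108032226562), 87.4947509765625)
32 [ 296  120   19  110 1898] 36.67707731347937 ((650.9833374023438, 49.661258697509766), (129.21722412109375, 20.073650360107422), 87.36569213867188)
32 [325 120  18  37 454] 36.754885514731285 ((616.369384765625, 6.590587615966797), (40.20286178588867, 19.010059356689453), 88.1495132446289)
32 [333 198   8  32 254] 36.832344227021 ((616.1546020507812, 96.07852172851562), (39.036922454833984, 8.606205940246582), 87.9490966796875)
4724 [[615.9   -8.94 238.69]
 [629.84  36.15 257.21]
 [644.11  91.93 274.31]]
```

```bash
python3 - <<'E'
from h import *
np.set_printoptions(precision=2,suppress=True)
z=np.load("d.npz");C=z["C"];d=z["d"]
for v in range(125,350,15):
    row=C[v,295:345]; ok=(abs(row[:,2]-258)<6)&(d[v,295:345]>0)
    print(v,ok.sum(), row[ok][[0,-1]].round(1).tolist() if ok.any() else C[v,318:330:4].round(1).tolist())
E
```

```text
125 0 [[633.5, -7.7, 12.8], [628.7, -7.5, 12.4], [624.2, -8.4, 37.8]]
140 0 [[630.6, -9.3, 221.5], [628.5, -9.1, 220.5], [626.4, -9.1, 221.8]]
155 19 [[631.5, -6.5, 258.2], [623.9, -5.9, 256.2]]
170 19 [[631.9, 0.2, 256.4], [624.2, 0.7, 255.9]]
185 18 [[632.3, 6.7, 256.8], [624.9, 6.9, 257.6]]
200 18 [[632.6, 13.7, 256.3], [625.1, 13.7, 257.4]]
215 18 [[633.0, 20.4, 257.3], [625.4, 20.9, 256.9]]
230 18 [[633.4, 27.8, 256.7], [625.7, 28.0, 257.1]]
245 42 [[639.5, 36.0, 254.4], [620.4, 36.2, 256.0]]
260 20 [[642.8, 38.9, 263.5], [627.2, 42.6, 257.9]]
275 13 [[633.7, 50.8, 256.8], [627.5, 51.7, 255.7]]
290 14 [[634.1, 58.6, 257.2], [627.8, 59.5, 256.3]]
305 13 [[634.1, 68.1, 255.8], [628.2, 68.5, 255.7]]
320 16 [[635.5, 76.5, 256.3], [628.0, 76.5, 256.8]]
335 16 [[635.9, 84.6, 257.4], [628.3, 85.6, 256.6]]
```

```bash
python3 d.py 634.6 50.5 125 -92.4;python3 -m pendant '[[0.0035,0,-0.003,-4,-4.5,0,-1],[0.0035,0,-0.003,-4,-4.5,30,-1],[0.0035,0,-0.003,-4,-4.5,60,-1],[0.0035,0,-0.003,-4,-4.5,90,-1],[0.0035,0,-0.003,-4,-4.5,90,-1]]'; python3 d.py 634.6 50.5 120 -92.4
python3 - <<'E'
from h import *
np.set_printoptions(precision=2,suppress=True)
p,d,P,C=shot("wrist","e_wrist")
s=env.state();print(s["tool_pos"])
np.savez("e.npz",p=p,d=d,C=C)
E
python3 d.py 634.6 50.5 120 -92.4
```

```text
turn [ 0.0024 -0.0007 -0.0041] shift [-4.4587 -4.568  91.2449] now [630.0561  46.3062 216.2587] t 6.85 F [-0.3728 -0.1938 -2.5794] w 6.482516454116475
time_s: 7.35
tool_pos: [632.1, 49.5, 122.2]
eef_rot: [-0.003, -0.691, 0.723, 0.002]
contact_force: [-1.1, -0.6, -4.0]
grip_width: 6.4
turn [ 0.0068 -0.0022 -0.0025] shift [-1.0797 -2.472   2.229 ] now [632.098   49.5353 122.2482] t 7.35 F [-1.108  -0.5959 -3.9942] w 6.412731354687809
[634.44  49.84 125.34]
turn [ 0.001  -0.0018 -0.0013] shift [-0.679  -0.1324  5.3368] now [634.4442  49.8367 125.3381] t 7.4 F [ 0.46    0.6912 -2.0536] w 6.623618715786514
```

View pics/e_wrist.png

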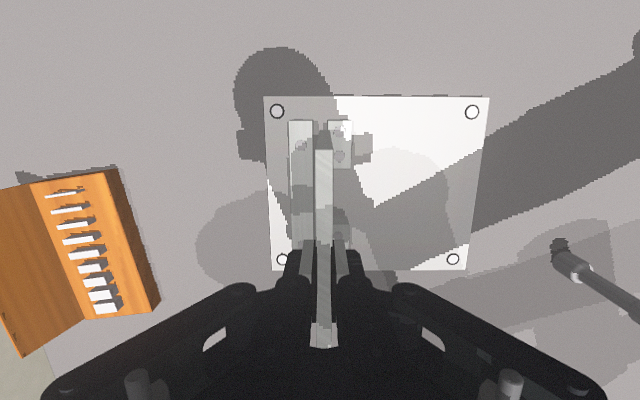

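```bash
python3 - <<'E'
from h import *
np.set_printoptions(precision=2,suppress=True)
z=np.load("e.npz");C=z["C"];d=z["d"]
Z=C[...,2]; b=(abs(C[...,0]-584)<150)&(abs(C[...,1]-54)<130)&(d>0)
for lo,hi in [(7,17),(32,42)]:
    m=(b&(Z>lo)&(Z<hi)).astype(np.uint8)
    n,l,st,ce=cv2.connectedComponentsWithStats(m)
    for i in range(1,n):
        if st[i,4]<60: continue
        pts=C[l==i]; print(lo,st[i],np.median(pts[:,2]),cv2.minAreaRect(pts[:,:2].astype(np.float32)))
for v in range(155,350,15):
    row=C[v,295:345]; ok=(abs(row[:,2]-166)<4)&(d[v,295:345]>0)
    print(v,ok.sum(), row[ok][[0,-1]].round(1).tolist() if ok.any() else 0)
E
```

```text
7 [  263    96   227   174 28337] 11.655450403582165 ((584.9197998046875, 52.63697814941406), (170.1363067626953, 200.626220703125), 87.33548736572266)
32 [ 288  120   26  130 2926] 36.669390113358475 ((650.6845703125, 42.07838439941406), (114.37516021728516, 20.069368362426758), 87.40193176269531)
32 [327 120  25  49 969] 36.742883161652685 ((616.6968383789062, 6.2120561599731445), (39.94075393676758, 19.733583450317383), 88.98411560058594)
32 [333 223  16  27 307] 36.76424047361297 ((618.1465454101562, 88.73274230957031), (25.052900314331055, 13.673585891723633), 88.81031036376953)
155 19 [[633.9, -3.7, 163.9], [626.3, -3.3, 163.9]]
170 19 [[634.2, 2.8, 163.5], [626.5, 3.1, 163.6]]
185 18 [[634.6, 9.5, 163.1], [627.2, 9.5, 164.6]]
200 18 [[634.9, 16.3, 163.0], [627.4, 16.4, 164.2]]
215 18 [[635.3, 23.0, 164.1], [627.7, 23.2, 164.6]]
230 18 [[635.7, 30.6, 162.8], [628.0, 30.9, 163.2]]
245 26 [[641.2, 38.1, 162.3], [622.6, 39.0, 162.2]]
260 20 [[645.2, 42.3, 168.7], [629.5, 45.7, 163.6]]
275 14 [[636.0, 53.5, 163.3], [629.8, 53.8, 163.3]]
290 14 [[636.4, 62.0, 162.6], [630.1, 62.7, 162.2]]
305 12 [[636.4, 70.7, 162.5], [630.4, 70.4, 163.3]]
320 15 [[637.8, 79.5, 162.3], [630.2, 79.6, 162.7]]
335 15 [[638.2, 88.0, 163.1], [630.6, 88.4, 163.1]]
```

```bash
python3 -m pendant '[[0,0,0,-0.6,0,5,-1],[0,0,0,-0.6,0,20,-1],[0,0,0,-0.6,0,30,-1],[0,0,0,-0.6,0,35,-1],[0,0,0,-0.6,0,35,-1]]';  python3 d.py 634.6 50.5 81 -92.4
```

```text
time_s: 7.9
tool_pos: [643.5, 51.6, 104.6]
eef_rot: [0.008, -0.693, 0.72, -0.008]
contact_force: [-4.8, -1.5, 28.2]
grip_width: 6.7
turn [-0.0233  0.0003  0.0036] shift [ 1.487   9.4012 23.3834] now [643.5031  51.6397 104.597 ] t 7.9 F [-4.8351 -1.5328 28.1677] w 6.6762840233227845
```

```bash
python3 -m pendant '[[0,0,0,0,0,-25,-1],[0,0,0,0,0,-25,-1],[0,0,0,0,0,-25,-1]]';  python3 d.py 634.6 50.5 81 -92.4
python3 - <<'E'
from h import *
np.set_printoptions(precision=2,suppress=True)
p,d,P,C=shot("wrist","f_wrist")
s=env.state();print(s["tool_pos"])
np.savez("e.npz",p=p,d=d,C=C)
for v in range(155,350,15):
    row=C[v,295:345]; ok=(abs(row[:,2]-s["tool_pos"][2]-40.5)<4)&(d[v,295:345]>0)
    print(v,ok.sum(), row[ok][[0,-1]].round(1).tolist() if ok.any() else 0)
p,d,P,C=shot("side","f_side")
p,d,P,C=shot("top","f_top")
E
```

```text
time_s: 8.2
tool_pos: [636.4, 52.0, 117.8]
eef_rot: [0.002, -0.692, 0.722, -0.002]
contact_force: [-0.5, 0.5, -3.2]
grip_width: 6.2
turn [-0.0058  0.0013 -0.0004] shift [ 1.6378  1.9674 36.8123] now [636.4198  52.0129 117.8252] t 8.2 F [-0.4854  0.4905 -3.2332] w 6.185307986419499
[635.45  51.74 116.35]
155 18 [[637.8, -1.4, 159.8], [630.2, -0.9, 158.9]]
170 16 [[638.1, 4.9, 160.4], [630.4, 5.6, 158.6]]
185 17 [[638.4, 11.6, 159.6], [631.1, 12.0, 159.5]]
200 17 [[638.7, 18.3, 160.0], [631.3, 18.4, 160.6]]
215 18 [[639.1, 25.2, 160.0], [631.5, 25.7, 159.4]]
230 16 [[639.5, 32.7, 159.2], [631.8, 33.0, 159.2]]
245 41 [[645.6, 40.9, 156.9], [626.5, 41.4, 157.6]]
260 13 [[639.3, 47.8, 159.2], [633.3, 47.7, 159.8]]
275 13 [[639.7, 55.1, 160.2], [634.0, 55.3, 160.3]]
290 14 [[640.1, 63.8, 159.2], [633.8, 63.3, 160.5]]
305 13 [[640.6, 72.7, 158.7], [634.2, 72.3, 159.5]]
320 16 [[641.5, 81.4, 158.7], [634.0, 81.3, 159.2]]
335 16 [[641.9, 89.9, 159.4], [634.3, 90.6, 158.9]]
```

View pics/f_wrist.png

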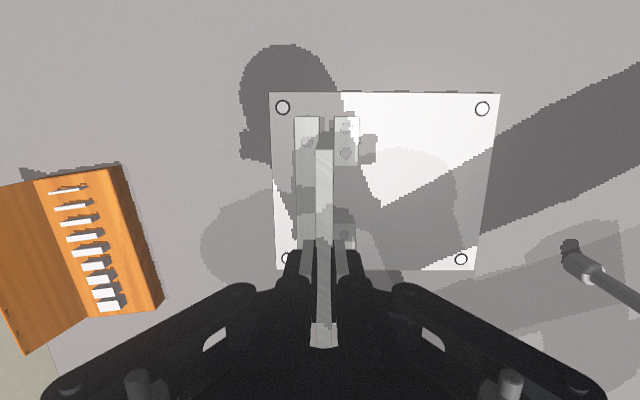

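View pics/f_side.png

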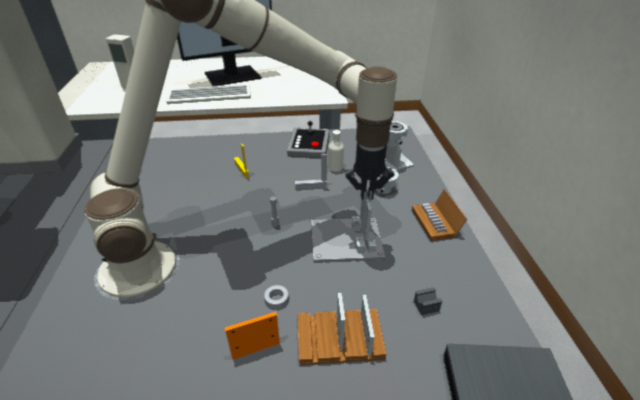

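```bash
python3 -m pendant '[[0,0,0,0,0,0,-1],[0,0,0,0,0,0,-1],[0,0,0,0,0,0,-1]]';  python3 d.py 634.6 50.5 110 -92.4; python3 -m pendant '[[0,0,0,0,0,0,-1]]';  python3 d.py 634.6 50.5 110 -92.4
```

```text
time_s: 8.65
tool_pos: [635.8, 51.7, 116.3]
eef_rot: [0.001, -0.692, 0.722, -0.001]
contact_force: [-1.0, 0.2, -2.6]
grip_width: 6.0
turn [-0.0025 -0.0004 -0.0001] shift [1.2561 1.1607 6.2902] now [635.7966  51.7095 116.2926] t 8.65 F [-1.0476  0.1733 -2.5837] w 6.002719294147832
time_s: 8.75
tool_pos: [635.9, 51.8, 116.7]
eef_rot: [0.001, -0.692, 0.722, -0.001]
contact_force: [0.5, 0.1, -2.9]
grip_width: 6.4
turn [-0.0031 -0.0001 -0.0001] shift [1.315  1.2941 6.6512] now [635.9274  51.7614 116.6551] t 8.75 F [ 0.4958  0.143  -2.9177] w 6.365640499719679
```

```bash
python3 -m pendant '[[-0.003,0,0,1.2,1.25,0,-1],[-0.003,0,0,1.2,1.25,0,-1],[-0.003,0,0,1.2,1.25,0,-1],[-0.003,0,0,1.2,1.25,0,-1]]';  python3 d.py 634.6 50.5 81 -92.4
python3 - <<'E'
from h import *
np.set_printoptions(precision=2,suppress=True)
p,d,P,C=shot("wrist","g_wrist")
s=env.state();print(s["tool_pos"])
np.savez("e.npz",p=p,d=d,C=C)
A=[]
for v in range(150,230,5):
    row=C[v,295:345]; ok=(abs(row[:,2]-s["tool_pos"][2]-42)<4)&(d[v,295:345]>0)
    e=row[ok][[0,-1]]; A.append([e[:,1].mean(),e[:,0].mean(),e[:,2].mean()])
A=np.array(A); print("plate slope, x at y=50.5",np.polyfit(A[:,0]-50.5,A[:,1],1),"z",A[:,2].mean())
Z=C[...,2]; b=(abs(C[...,0]-584)<150)&(abs(C[...,1]-54)<130)&(d>0)
for lo,hi in [(7,17),(32,42)]:
    m=(b&(Z>lo)&(Z<hi)).astype(np.uint8)
    n,l,st,ce=cv2.connectedComponentsWithStats(m)
    for i in range(1,n):
        if st[i,4]<60: continue
        pts=C[l==i]; print(lo,st[i],np.median(pts[:,2]),cv2.minAreaRect(pts[:,:2].astype(np.float32)))
# slot edges along rows
for v in range(120,240,10):
    row=C[v,280:370]; m=(abs(row[:,2]-36.7)<3); xs=row[m]
    if len(xs): 
        f=634.8+0.0445*(xs[:,1]-50.5); o=xs[:,0]-f
        print(v,round(xs[:,1].mean(),1),"rail",o[o>0].min() if (o>0).any() else 0,o.max(),"keeper",o[o<0].max() if (o<0).any() else 0,o.min())
E
```

```text
time_s: 9.15
tool_pos: [634.7, 50.6, 117.0]
eef_rot: [0.0, -0.692, 0.722, -0.0]
contact_force: [0.1, -0.9, -2.8]
grip_width: 6.4
turn [-0.0006  0.     -0.0002] shift [ 0.0952  0.094  36.0096] now [634.6749  50.5909 117.0097] t 9.15 F [ 0.1453 -0.8616 -2.7826] w 6.3973024970567005
[634.66  50.58 116.98]
plate slope, x at y=50.5 [  0.05 635.19] z 158.7190932658014
7 [  266    94   232   178 29557] 11.67230803706667 ((584.9526977539062, 52.66294860839844), (170.27500915527344, 200.76434326171875), 87.39602661132812)
32 [ 292  119   25  131 2792] 36.71121406904483 ((651.5241088867188, 41.54584503173828), (112.90437316894531, 19.696548461914062), 85.93029022216797)
32 [ 332  119   25   50 1158] 36.84430538672237 ((616.515625, 6.536321640014648), (39.59038162231445, 19.409515380859375), 87.96111297607422)
32 [333 223  20  27 402] 36.808300514406525 ((619.6846313476562, 87.90725708007812), (24.021617889404297, 16.970508575439453), 88.48069763183594)
120 -13.1 rail 6.223759897275613 25.197978599077942 keeper -6.480361820092185 -25.51013072318881
130 -5.4 rail 6.265891764439857 25.41767477744
[... 193 characters left out ...]
keeper -8.269028867052043 -25.537700311939943
160 18.7 rail 8.021181634727554 26.107367612406392 keeper -8.40990999658095 -25.774200373327403
170 26.3 rail 8.074202135781547 25.518319779125818 keeper 0 8.074202135781547
180 34.8 rail 8.152147735704375 25.86105954592915 keeper 0 8.152147735704375
190 43.4 rail 8.204576647032354 25.86003898007766 keeper 0 8.204576647032354
200 52.2 rail 8.228917367085273 26.300506407516195 keeper 0 8.228917367085273
210 61.2 rail 8.30195963435483 25.50979205146882 keeper 0 8.30195963435483
220 70.2 rail 8.379494084007092 25.862737805914776 keeper 0 8.379494084007092
230 80.3 rail 8.456302821685426 25.969097911568042 keeper -8.25251891788389 -24.874797952582753
```

```bash
python3 -m pendant '[[0,0,-0.004,0,0.4,4,-1],[0,0,-0.004,0,0.4,10,-1],[0,0,-0.004,0,0.4,16,-1],[0,0,-0.004,0,0.4,20,-1],[0,0,-0.004,0,0.4,20,-1]]';  python3 d.py 634.4 50.5 81 -92.2
```

```text
time_s: 9.7
tool_pos: [633.9, 50.7, 95.7]
eef_rot: [-0.0, -0.693, 0.721, 0.0]
contact_force: [1.1, 0.3, -3.8]
grip_width: 6.4
turn [ 0.0004  0.0003 -0.0003] shift [ 0.1456 -0.4973 14.7479] now [633.9151  50.6607  95.7482] t 9.7 F [ 1.1125  0.2885 -3.7538] w 6.3943036280899594
```

Inside the slot now (bottom ≈ 27 mm, below the keeper tops). Continue down.

```bash
python3 -m pendant '[[0,0,0,0,-0.2,3,-1],[0,0,0,0,-0.2,7,-1],[0,0,0,0,-0.2,11,-1],[0,0,0,0,-0.2,12,-1],[0,0,0,0,-0.2,12,-1]]';  python3 d.py 634.4 50.5 81 -92.2
```

```text
time_s: 10.2
tool_pos: [634.3, 50.6, 84.5]
eef_rot: [-0.0, -0.694, 0.72, -0.0]
contact_force: [0.6, -0.4, -3.5]
grip_width: 6.3
turn [ 0.0002 -0.0002  0.0004] shift [ 0.1125 -0.1295  3.456 ] now [634.2757  50.6182  84.456 ] t 10.2 F [ 0.599  -0.4096 -3.514 ] w 6.332297765711648
```

```bash
python3 -m pendant '[[0,0,0,0,0,2,-1],[0,0,0,0,0,3.5,-1],[0,0,0,0,0,4,-1],[0,0,0,0,0,4,-1]]';  python3 d.py 634.4 50.5 81 -92.2
```

```text
time_s: 10.6
tool_pos: [634.4, 50.6, 80.9]
eef_rot: [0.0, -0.694, 0.72, -0.0]
contact_force: [1.2, 0.3, -3.6]
grip_width: 6.1
turn [-0.0004  0.      0.0004] shift [ 0.1274  0.0152 -0.1416] now [634.4201  50.6268  80.8584] t 10.6 F [ 1.2244  0.2808 -3.6246] w 6.054209335318968
```

```bash
python3 -m pendant '[[0,0,0,0,0,1,-1],[0,0,0,0,0,1.5,-1],[0,0,0,0,0,1.5,-1]]';  python3 d.py 634.4 50.5 81 -92.2
```

```text
time_s: 10.9
tool_pos: [634.7, 50.5, 80.0]
eef_rot: [0.0, -0.694, 0.72, -0.0]
contact_force: [0.4, -0.8, -0.1]
grip_width: 6.1
turn [-0.0011 -0.0001  0.0005] shift [-0.0065  0.2734 -1.0464] now [634.6742  50.483   79.9539] t 10.9 F [ 0.4    -0.8465 -0.11  ] w 6.10961667269393
```

```bash
python3 -m pendant '[[0,0,0,0,0,0.7,-1],[0,0,0,0,0,0.7,-1],[0,0,0,0,0,0.7,-1]]';  python3 d.py 634.4 50.5 81 -92.2
python3 - <<'E'
from h import *
np.set_printoptions(precision=2,suppress=True)
p,d,P,C=shot("wrist","h_wrist")
s=env.state()
A=[]
for v in range(150,230,5):
    row=C[v,295:345]; ok=(abs(row[:,2]-s["tool_pos"][2]-42)<4)&(d[v,295:345]>0)
    e=row[ok][[0,-1]]; A.append([e[:,1].mean(),e[:,0].mean(),e[:,2].mean()])
A=np.array(A); print("plate slope, x at y=50.5",np.polyfit(A[:,0]-50.5,A[:,1],1),"z",A[:,2].mean(), A[:,0])
E
```

```text
time_s: 11.2
tool_pos: [635.1, 50.4, 79.8]
eef_rot: [0.001, -0.694, 0.72, -0.001]
contact_force: [-0.5, -1.6, 5.5]
grip_width: 6.1
turn [-0.0021 -0.0002  0.0007] shift [-0.0967  0.6604 -1.1599] now [635.0587  50.3781  79.8415] t 11.2 F [-0.4807 -1.598   5.4637] w 6.144215308267459
plate slope, x at y=50.5 [  0.05 635.53] z 121.41872990245201 [-4.88 -2.76 -0.59  1.56  3.73  5.79  7.96  9.99 12.46 14.67 17.21 19.44
 21.79 24.16 26.51 28.62]
```

View pics/h_wrist.png

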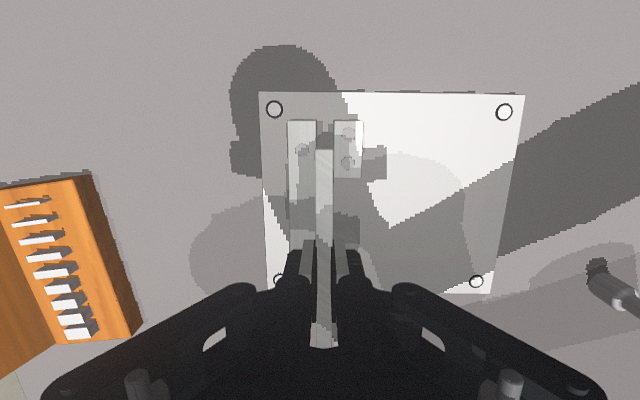

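```bash
python3 -m pendant '[[0,0,0,0,0,-0.5,-0.85],[0,0,0,0,0,-0.5,-0.7],[0,0,0,0,0,-0.5,-0.5],[0,0,0,0,0,-0.5,-0.3],[0,0,0,0,0,-0.5,-0.2]]' 20; python3 -m pendant '[[0,0,0,0,0,0,-0.2],[0,0,0,0,0,0,-0.2]]'; python3 d.py 634.4 50.5 81 -92.2
python3 - <<'E'
from h import *
np.set_printoptions(precision=2,suppress=True)
p,d,P,C=shot("wrist","i_wrist")
A=[]
for v in range(150,230,5):
    row=C[v,285:355]; ok=(abs(row[:,2]-121)<4)&(d[v,285:355]>0)
    if ok.sum()<2: continue
    e=row[ok][[0,-1]]; A.append([e[:,1].mean(),e[:,0].mean(),e[:,2].mean()])
A=np.array(A); print("plate slope, x at y=50.5",np.polyfit(A[:,0]-50.5,A[:,1],1),"z",A[:,2].mean())
E
```

```text
time_s: 11.75
tool_pos: [634.3, 50.8, 78.7]
eef_rot: [-0.0, -0.694, 0.72, 0.0]
contact_force: [0.5, 0.3, 1.0]
grip_width: 33.9
time_s: 11.95
tool_pos: [634.4, 50.7, 79.1]
eef_rot: [0.0, -0.694, 0.72, -0.0]
contact_force: [-0.1, 0.2, -0.1]
grip_width: 34.0
turn [-0.0003  0.      0.0004] shift [ 0.1905  0.0173 -1.9043] now [634.4252  50.6897  79.0957] t 11.95 F [-0.1041  0.1946 -0.1007] w 34.02377415555817
plate slope, x at y=50.5 [  0.05 634.01] z 121.40376536398709
```

View pics/i_wrist.png

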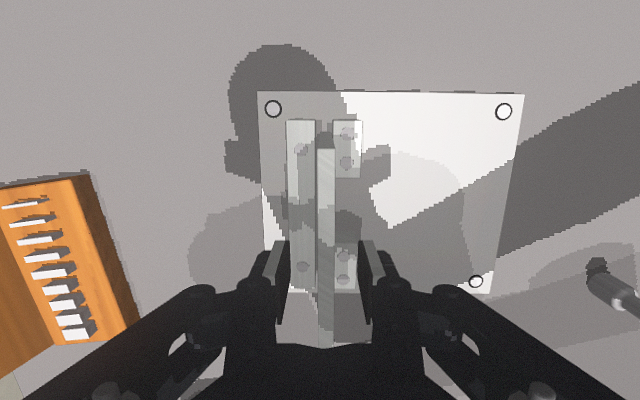

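```bash
python3 -m pendant '[[0,0,0,0,0,-20,-0.2],[0,0,0,0,0,-50,-0.2],[0,0,0,0,0,-90,-0.2],[0,0,0,0,0,-130,-0.2],[0,0,0,0,0,-150,-0.2]]'; python3 d.py 480 330 230 -178; python3 - <<'E'
from h import *
np.set_printoptions(precision=2,suppress=True)
p,d,P,C=shot("wrist","j_wrist")
X=C[(d>0)]; s=X[(abs(X[:,0]-634)<20)&(abs(X[:,1]-50)<65)&(X[:,2]>115)&(X[:,2]<126)]
print(len(s),cv2.minAreaRect(s[:,:2].astype(np.float32)))
E
```

```text
time_s: 12.5
tool_pos: [636.0, 50.7, 233.9]
eef_rot: [0.003, -0.694, 0.72, -0.002]
contact_force: [0.8, 0.9, -0.3]
grip_width: 33.6
turn [-0.0049  0.0064  1.4983] shift [-273.2196  166.3611    3.0371] now [635.9539  50.72   233.9064] t 12.5 F [ 0.8019  0.8813 -0.254 ] w 33.609222190294226
900 ((633.157470703125, 49.77877426147461), (109.40398406982422, 6.986196517944336), 88.01431274414062)
```

```bash
python3 -m pendant '[[0,0,1.498,-273,166,3,0],[0,0,1.498,-273,166,3,0],[0,0,1.498,-273,166,3,0],[0,0,1.498,-273,166,3,0],[0,0,1.498,-273,166,3,0]]'; python3 d.py 480 330 230 -178
```

```text
time_s: 13.05
tool_pos: [520.0, 255.9, 226.9]
eef_rot: [0.0, -0.402, 0.916, -0.0]
contact_force: [0.3, 0.5, -0.1]
grip_width: 42.8
turn [-0.0001  0.0005  0.7926] shift [-27.4922  79.5609  -3.1173] now [519.9763 255.9208 226.8947] t 13.05 F [ 0.2799  0.5117 -0.1209] w 42.793658461467096
```

```bash
python3 -m pendant '[[0,0,0.792,-27,80,-3,0],[0,0,0.792,-27,80,-3,0],[0,0,0.792,-27,80,-3,0],[0,0,0.792,-27,80,-3,0],[0,0,0.792,-27,80,-3,0]]'; python3 -m pendant '[[0,0,0.05,0,0,0,0],[0,0,0.05,0,0,0,0],[0,0,0.05,0,0,0,0]]'; python3 d.py 480 330 230 -178
python3 - <<'E'
from h import *
np.set_printoptions(precision=2,suppress=True)
p,d,P,C=shot("wrist","k_wrist")
np.savez("k.npz",p=p,d=d,C=C)
Z=C[...,2]; b=(abs(C[...,0]-505)<90)&(abs(C[...,1]-329)<60)&(d>0)
for lo,hi in [(21,31),(124,136)]:
    m=(b&(Z>lo)&(Z<hi)).astype(np.uint8)
    n,l,st,ce=cv2.connectedComponentsWithStats(m)
    for i in range(1,n):
        if st[i,4]<30: continue
        pts=C[l==i]; print(lo,st[i],np.median(pts[:,2]),cv2.minAreaRect(pts[:,:2].astype(np.float32)))
E
```

```text
time_s: 13.55
tool_pos: [479.6, 328.8, 229.7]
eef_rot: [0.0, -0.044, 0.999, -0.0]
contact_force: [-0.2, -0.8, 0.1]
grip_width: 42.6
time_s: 13.85
tool_pos: [480.0, 328.3, 229.8]
eef_rot: [0.0, -0.023, 1.0, -0.0]
contact_force: [-0.4, 0.3, -0.5]
grip_width: 42.6
turn [-0.0002  0.0003  0.0102] shift [-0.0333  1.7274 -0.1912] now [480.0448 328.2728 229.8092] t 13.85 F [-0.3663  0.2997 -0.5145] w 42.63096713673997
21 [ 316  145   16   85 1041] 25.74540745643526 ((504.26806640625, 328.8578186035156), (109.47294616699219, 15.98715591430664), 0.34885308146476746)
124 [319 248   5  21  84] 129.56076211257493 ((549.0096435546875, 328.86688232421875), (19.784072875976562, 3.9262452125549316), 2.3641560077667236)
```

View pics/k_wrist.png

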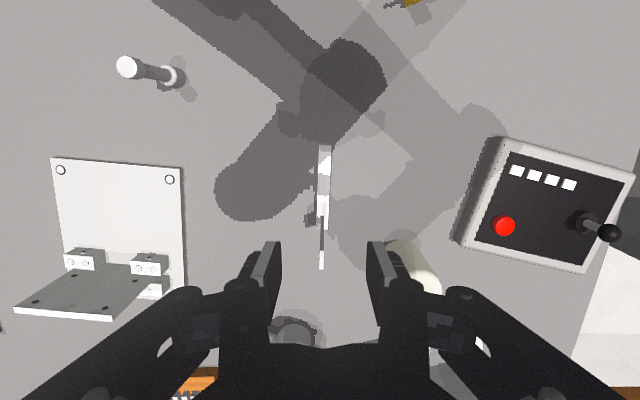

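```bash
python3 - <<'E'
from h import *
z=np.load("k.npz");C=z["C"];d=z["d"]
Z=C[...,2]; b=(abs(C[...,0]-505)<60)&(abs(C[...,1]-329)<15)&(d>0)&(Z>22)&(Z<30)
p=C[b]; A=[]
for v in range(146,205,3):
    r=C[v][b[v]]
    if len(r)>5: A.append([r[:,0].mean(),(r[:,1].max()+r[:,1].min())/2, np.ptp(r[:,1])])
A=np.array(A); print(A.round(1)); f=np.polyfit(A[:,0]-484,A[:,1],1); print(np.degrees(f[0]),f[1])
E
python3 d.py 484.3 328.8 60 -179.5; python3 -m pendant '[[0,0,0,0,0.3,40,0],[0,0,0,-4,0.5,90,0],[0,0,0,-4,0.5,140,0],[0,0,0,-4,0.5,170,0],[0,0,0,-4,0.5,170,0]]' ; python3 d.py 484.3 328.8 4 -179.5
```

```text
[[450.8 328.8  14.5]
 [454.4 329.   14.5]
 [458.1 328.5  15.8]
 [461.8 328.1  14.6]
 [465.5 328.3  14.7]
 [469.1 328.4  14.6]
 [472.8 328.6  14.7]
 [476.5 328.8  14.8]
 [480.2 328.9  14.8]
 [484.1 329.1  14.9]
 [487.8 329.3  14.9]
 [491.6 328.8  13.7]
 [495.5 328.4  15. ]
 [499.4 328.5  15.1]
 [503.1 328.7  15. ]
 [507.1 328.9  15.1]
 [511.  329.   15.2]
 [515.  329.2  15.2]
 [518.8 328.7  13.9]
 [522.8 328.9  14. ]]
0.3106715157522495 328.7290289658459
turn [-0.0001  0.0003  0.0361] shift [ -4.1705   0.3361 169.8438] now [480.0954 328.29   229.8425] t 13.9 F [0.3871 0.6966 0.0259] w 42.5065627841859
time_s: 14.4
tool_pos: [481.5, 326.2, 55.1]
eef_rot: [-0.004, -0.022, 1.0, -0.004]
contact_force: [-0.1, -0.2, 0.1]
grip_width: 43.1
turn [-0.0076 -0.0074  0.0348] shift [-3.2709  2.894  51.0589] now [481.5276 326.1628  55.1023] t 14.4 F [-0.0836 -0.1592  0.0942] w 43.066592383325954
```

```bash
python3 -m pendant '[[0,0,0.038,0,0,10,0],[0,0,0.038,0,0,20,0],[0,0,0.038,0,0,20,0],[0,0,0.038,0,0,20,0]]' ; python3 d.py 484.3 328.8 4 -179.7
```

```text
time_s: 14.8
tool_pos: [484.7, 329.5, 41.0]
eef_rot: [0.001, -0.003, 1.0, 0.001]
contact_force: [0.1, 0.4, -0.5]
grip_width: 42.7
turn [0.0011 0.0017 0.0016] shift [ 0.4873 -0.7668 37.0472] now [484.7177 329.5305  41.0488] t 14.8 F [ 0.0741  0.4357 -0.5456] w 42.705471655696144
```

```bash
python3 -m pendant '[[0,0,0,0.3,-0.4,12,0],[0,0,0,0.3,-0.4,24,0],[0,0,0,0.3,-0.4,32,0],[0,0,0,0.3,-0.4,35,0],[0,0,0,0.3,-0.4,35,0]]' ; python3 -m pendant '[[0,0,0,0,0,0,0],[0,0,0,0,0,0,0]]'; python3 d.py 484.3 328.8 4 -179.7
python3 - <<'E'
from h import *
shot("wrist","l_wrist"); shot("side","l_side")
E
```

```text
time_s: 15.3
tool_pos: [483.6, 328.2, 4.0]
eef_rot: [-0.0, -0.003, 1.0, -0.001]
contact_force: [0.1, -0.6, 0.9]
grip_width: 42.5
time_s: 15.5
tool_pos: [484.2, 328.9, 5.4]
eef_rot: [0.001, -0.003, 1.0, 0.0]
contact_force: [0.1, -0.6, -0.6]
grip_width: 43.0
turn [0.0006 0.0012 0.0008] shift [-0.0654 -0.1357  1.3783] now [484.2322 328.9344   5.3783] t 15.5 F [ 0.0831 -0.6303 -0.5644] w 42.975518101350204
```

View pics/l_wrist.png

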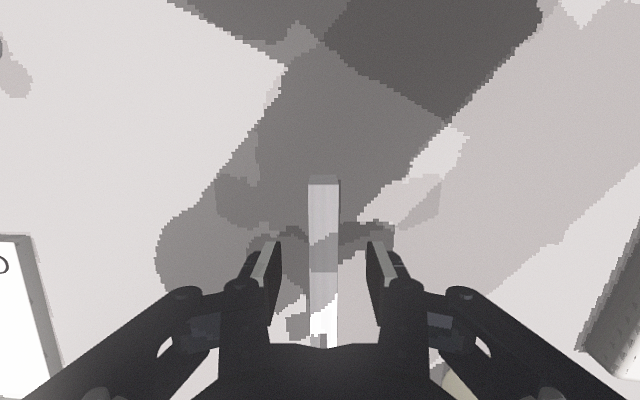

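```bash
python3 -m pendant '[[0,0,0,0,0,0.8,-0.3],[0,0,0,0,0,0.8,-0.6],[0,0,0,0,0,0.8,-1],[0,0,0,0,0,0.8,-1],[0,0,0,0,0,0.8,-1]]' 60 ; python3 -m pendant '[[0,0,0,0,0,0,-1],[0,0,0,0,0,0,-1],[0,0,0,0,0,0,-1]]'; python3 d.py 484.3 328.8 4 -179.7
```

```text
time_s: 16.1
tool_pos: [483.9, 328.6, 4.2]
eef_rot: [0.0, -0.003, 1.0, -0.0]
contact_force: [-0.8, -0.3, -0.3]
grip_width: -0.2
time_s: 16.4
tool_pos: [483.9, 328.7, 4.2]
eef_rot: [0.0, -0.003, 1.0, -0.0]
contact_force: [0.2, 0.1, 0.1]
grip_width: -0.5
turn [-0.      0.0005  0.0008] shift [-0.3841  0.1378  0.165 ] now [483.9167 328.6599   4.1648] t 16.4 F [0.2374 0.1294 0.06  ] w -0.47005754184936255
```

```bash
python3 - <<'E'
from h import *
p,d,P,C=shot("wrist","m_wrist"); p,d,P,C=shot("side")
cv2.imwrite("pics/m_side.png",cv2.resize(p[90:290,230:430],None,fx=3,fy=3))
E
```

```text
(no output)
```

View pics/m_wrist.png

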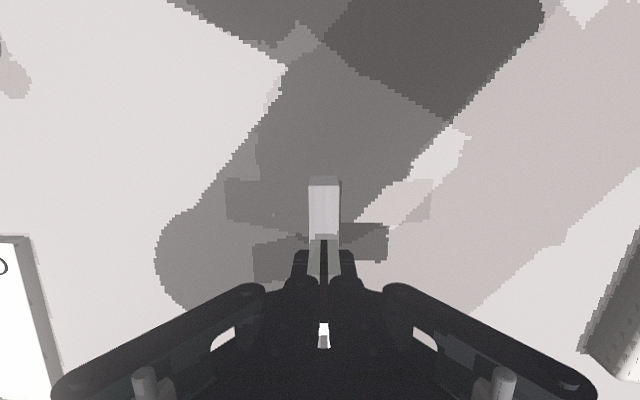

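View pics/m_side.png

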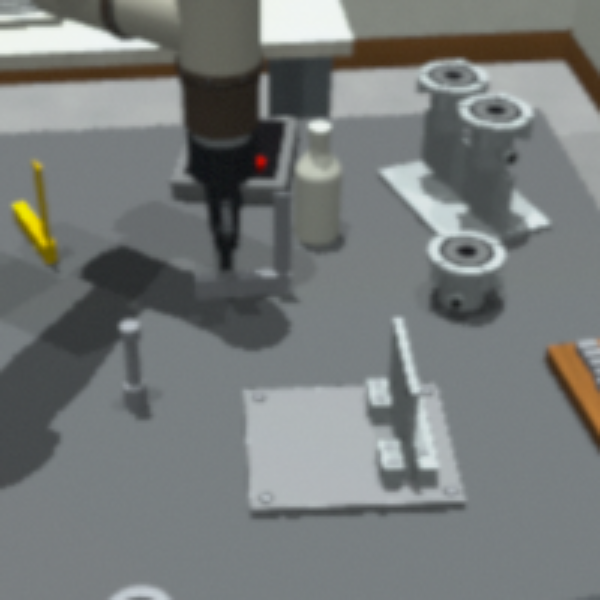

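```bash
python3 - <<'E'
from h import *
np.set_printoptions(precision=1,suppress=True,linewidth=150)
P=pose("wrist"); s=env.state(); p,d=env.camera("wrist"); C=cloud("wrist",d,P)
r=q(s["eef_rot"]); T=r.inv().apply((C-s["tool_pos"]).reshape(-1,3)).reshape(C.shape)
for v in range(170,350,6):
    print(v,[tuple(T[v,u].round(0).astype(int)) for u in (300,308,314,324,334,340,346)])
print(s)
cv2.imwrite("pics/n.png",cv2.resize(p[160:360,220:420],None,fx=3,fy=3,interpolation=cv2.INTER_NEAREST))
E
```

```text
170 [(np.int64(37), np.int64(-14), np.int64(6)), (np.int64(38), np.int64(-9), np.int64(4)), (np.int64(38), np.int64(-6), np.int64(3)), (np.int64(38), np.int64(0), np.int64(5)), (np.int64(38), np.int64(6), np.int64(4)), (np.int64(38), np.int64(10), np.int64(5)), (np.int64(38), np.int64(13), np.int64(5))]
176 [(np.int64(34), np.int64(-14), np.int64(4)), (np.int64(34), np.int64(-9), np.int64(4)), (np.int64(35), np.int64(-5), np.int64(1)), (np.int64(35), np.int64(0), np.int64(3)), (np.int64(35), np.int64(6), np.int64(2)), (np.int64(34), np.int64(10), np.int64(4)), (np.int64(34), np.int64(13), np.int64(5))]
182 [(np.int64(31), np.int64(-14), np.int64(4)), (np.int64(31), np.int64(-9), np.int64(5)), (np.int64(34), np.int64(-5), np.int64(-13)), (np.int64(35), np.int64(0), np.int64(-13)), (np.int64(35), np.int64(5), np.int64(-14)), (np.int64(31), np.int64(10), np.int64(5)), (np.int64(31), np.int64(13), np.int64(5))]
188 [(np.int64(27), np.int64(-14), np.int64(4)), (np.int64(33), np.int64(-8), np.int64(-21)), (np.int64(33), np.int64(-5), np.int64(-21)), (np.int64(34), np.int64(0), np.int64(-23
[... 8000 characters left out ...]
p.int64(17), np.int64(-6), np.int64(-110)), (np.int64(7), np.int64(-5), np.int64(-100)), (np.int64(-7), np.int64(-3), np.int64(-83)), (np.int64(-56), np.int64(0), np.int64(-28)), (np.int64(-8), np.int64(4), np.int64(-83)), (np.int64(7), np.int64(5), np.int64(-100)), (np.int64(17), np.int64(5), np.int64(-111))]
{'time_s': 16.5, 'joint_positions': array([ 0.9,  0.5, -0.3,  0. , -0.7, -2.4]), 'joint_vel': array([-0.,  0., -0.,  0.,  0.,  0.]), 'effort': array([  0. , -40.7,  13.4,   3. ,   0. ,  -0. ]), 'tool_pos': array([483.9, 328.6,   4.2]), 'eef_rot': array([ 0., -0.,  1., -0.]), 'contact_force': array([-0. , -0.4, -0.3]), 'moment': array([-0., -0., -0.]), 'grip_width': 0.24035133334596678}
```

View pics/n.png

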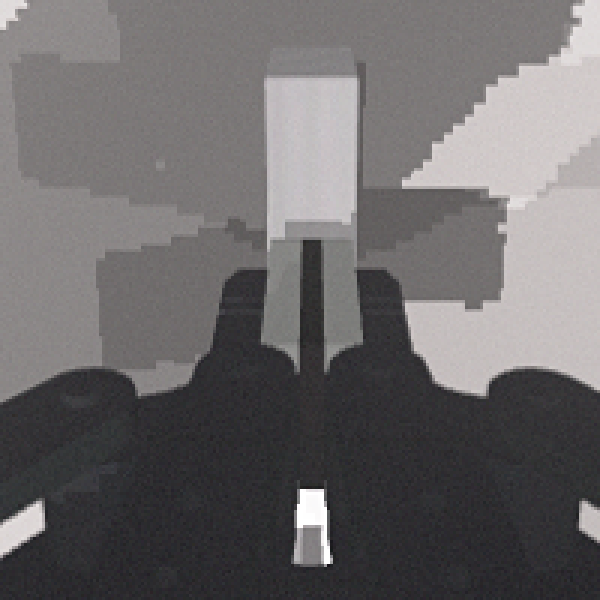

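```bash
python3 - <<'E'
from h import *
np.set_printoptions(precision=1,suppress=True,linewidth=150)
z=np.load("k.npz");C=z["C"];d=z["d"]
Zt=229.8-C[...,2]*1.0   # below? tool z = 229.8 - world z (down positive): fingers negative
tz=-(C[...,2]-229.8)
m=(tz<20)&(tz>-70)&(d>0)&(d<400)
ys,xs=np.where(m)
for lo in range(-70,21,6):
    k=m&(tz>=lo)&(tz<lo+6)
    if k.sum(): 
        c=C[k]; print(lo,k.sum(),"x",(480-c[:,0]).min(),(480-c[:,0]).max(),"y",(c[:,1]-328.3).min(),(c[:,1]-328.3).max(), "rows",np.where(k)[0].min())
E
```

```text
-70 1010 x -12.618885554898156 12.769482705163739 y -29.91963649836117 27.362696018895804 rows 270
-64 622 x -12.444383949632254 12.748244468317807 y -35.484040831866196 34.528464233416 rows 262
-58 601 x -12.60275167425732 12.48763731900442 y -35.60010295680405 34.64647418327684 rows 256
-52 523 x -11.93666906376825 12.670108939811314 y -35.56267180648342 34.72468732232721 rows 250
-46 467 x -11.834880608989636 12.303721564301725 y -35.53967178924756 34.637172778443414 rows 245
-40 295 x -12.355301112894153 12.444193763524027 y -34.08790300086588 33.14788155853279 rows 242
-34 61 x -11.00770922714679 9.817347298308164 y -21.950696166174794 21.812285600089353 rows 243
```

```bash
python3 - <<'E'
from h import *
np.set_printoptions(precision=1,suppress=True,linewidth=150)
p,d,P,C=shot("side")
uv=proj("side",[[484,329,z] for z in (4,15,26,35,45,60)],P); print(uv)
u=int(round(uv[2,0]))
for v in range(int(uv[-1,1])-10,int(uv[0,1])+8):
    print(v,[(C[v,uu].round(0).astype(int).tolist(),p[v,uu].tolist()) for uu in (u-1,u,u+1)])
print(env.state()["grip_width"])
E
```

```text
[[304.9 187.3]
 [304.8 184.7]
 [304.7 182.1]
 [304.7 180. ]
 [304.6 177.5]
 [304.5 173.9]]
163 [([480, 278, 136], [67, 64, 61]), ([484, 281, 133], [80, 77, 73]), ([487, 279, 134], [77, 75, 72])]
164 [([480, 276, 133], [64, 61, 58]), ([484, 280, 130], [78, 75, 71]), ([486, 274, 134], [75, 73, 69])]
165 [([480, 272, 132], [60, 58, 55]), ([483, 270, 133], [71, 68, 64]), ([486, 271, 132], [70, 68, 64])]
166 [([480, 273, 127], [60, 58, 55]), ([483, 274, 127], [70, 68, 64]), ([486, 268, 130], [71, 68, 63])]
167 [([479, 266, 128], [50, 48, 43]), ([483, 267, 127], [55, 53, 51]), ([486, 269, 126], [56, 54, 52])]
168 [([479, 266, 124], [34, 32, 30]), ([483, 268, 123], [42, 40, 37]), ([486, 268, 123], [40, 38, 37])]
169 [([480, 274, 115], [27, 25, 23]), ([483, 273, 116], [33, 32, 29]), ([486, 278, 113], [36, 34, 32])]
170 [([480, 279, 109], [25, 23, 19]), ([483, 278, 109], [26, 25, 22]), ([486, 279, 108], [26, 23, 23])]
171 [([480, 286, 100], [24, 24, 21]), ([484, 288, 99], [23, 20, 19]), ([487, 287, 99], [22, 21, 18])]
172 [([481, 298, 88], [22, 20, 18]), ([484, 295, 90], [21, 19, 17]), ([487,
[... 1549 characters left out ...]
1, 323, 5], [80, 77, 74]), ([484, 320, 8], [78, 77, 73]), ([488, 328, 1], [76, 73, 71])]
189 [([480, 320, 3], [69, 69, 65]), ([484, 327, -2], [66, 65, 61]), ([487, 316, 6], [62, 61, 58])]
190 [([480, 316, 2], [65, 64, 60]), ([483, 316, 2], [63, 62, 59]), ([486, 309, 7], [56, 56, 53])]
191 [([479, 308, 4], [65, 63, 60]), ([483, 308, 3], [67, 65, 62]), ([421, -800, 816], [67, 65, 62])]
192 [([479, 306, 1], [66, 64, 60]), ([483, 305, 2], [67, 66, 63]), ([486, 302, 4], [70, 69, 66])]
193 [([479, 301, 1], [66, 65, 62]), ([482, 298, 2], [70, 70, 65]), ([486, 299, 1], [73, 72, 69])]
194 [([478, 291, 3], [67, 65, 62]), ([482, 289, 5], [73, 72, 69]), ([485, 288, 6], [76, 74, 70])]
0.19431827438629906
```

```bash
python3 -m pendant '[[0,0,0,0,0,0,-0.4],[0,0,0,0,0,0,-0.1],[0,0,0,0,0,0,0],[0,0,0,0,0,0,0],[0,0,0,0,0,6,0]]' 60; python3 -m pendant '[[0,0,0,0,0,5,0],[0,0,0,0,0,10,0],[0,0,0,0,0,14,0],[0,0,0,0,0,16,0],[0,0,0,0,0,16,0]]'; python3 d.py 484.3 328.8 4 -179.7
python3 - <<'E'
from h import *
shot("wrist","o_wrist")
E
```

```text
time_s: 17.1
tool_pos: [484.5, 329.2, -1.2]
eef_rot: [0.001, -0.003, 1.0, 0.001]
contact_force: [-0.1, 0.3, -1.4]
grip_width: 42.8
time_s: 17.6
tool_pos: [483.8, 328.4, -18.3]
eef_rot: [-0.0, -0.003, 1.0, -0.0]
contact_force: [-0.2, 0.6, -0.3]
grip_width: 42.7
turn [-0.0007 -0.0001  0.0007] shift [ -0.544    0.35   -22.3395] now [483.7556 328.4307 -18.3392] t 17.6 F [-0.1959  0.6481 -0.3326] w 42.7326713386859
```

View pics/o_wrist.png

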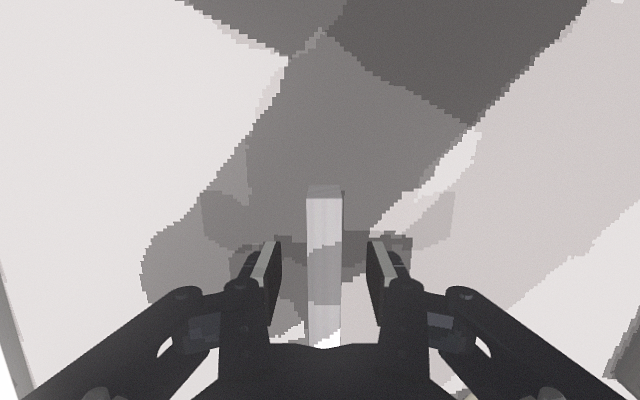

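```bash
python3 -m pendant '[[0,0,0,-0.3,0.2,4,0],[0,0,0,-0.3,0.2,7,0],[0,0,0,-0.3,0.2,8.5,0],[0,0,0,-0.3,0.2,8.5,0]]'; python3 -m pendant '[[0,0,0,0,0,0,-0.3],[0,0,0,0,0,0,-0.6],[0,0,0,0,0,0,-1],[0,0,0,0,0,0,-1],[0,0,0,0,0,0,-1]]' 60; python3 -m pendant '[[0,0,0,0,0,0,-1],[0,0,0,0,0,0,-1],[0,0,0,0,0,0,-1]]';python3 d.py 484.3 328.8 4 -179.7
python3 - <<'E'
from h import *
shot("wrist","q_wrist")
E
```

```text
time_s: 18.05
tool_pos: [484.1, 328.6, -26.7]
eef_rot: [0.0, -0.003, 1.0, -0.0]
contact_force: [-0.3, -0.9, -0.1]
grip_width: 42.5
time_s: 18.55
tool_pos: [484.3, 328.9, -26.0]
eef_rot: [0.0, -0.003, 1.0, 0.0]
contact_force: [-0.7, -0.6, 2.8]
grip_width: 14.8
time_s: 18.85
tool_pos: [484.3, 328.9, -26.0]
eef_rot: [0.0, -0.003, 1.0, 0.0]
contact_force: [-0.9, -0.9, 4.9]
grip_width: 15.0
turn [0.0001 0.0007 0.0008] shift [ -0.0147  -0.107  -30.0284] now [484.3054 328.9098 -26.0284] t 18.85 F [-0.9452 -0.8616  4.9119] w 14.984468993260112
```

View pics/q_wrist.png

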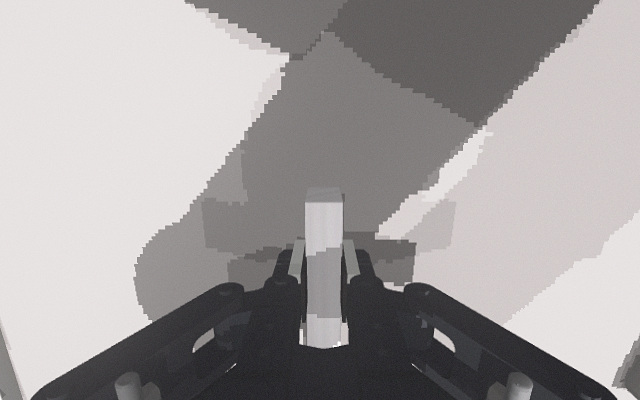

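```bash
python3 -m pendant '[[0,0,0,0,0,-5,-1],[0,0,0,0,0,-15,-1],[0,0,0,0,0,-40,-1],[0,0,0,0,0,-80,-1],[0,0,0,0,0,-120,-1]]' 80; python3 -m pendant '[[0,0,0,0,0,-20,-1],[0,0,0,0,0,-20,-1]]'; python3 d.py 518 56 100 -182.55
```

```text
time_s: 19.4
tool_pos: [483.2, 327.9, 93.8]
eef_rot: [-0.001, -0.003, 1.0, -0.001]
contact_force: [0.8, 1.3, -4.4]
grip_width: 14.3
time_s: 19.6
tool_pos: [485.6, 330.3, 117.2]
eef_rot: [0.003, -0.003, 1.0, 0.003]
contact_force: [-0.8, -0.4, -4.7]
grip_width: 14.4
turn [0.0055 0.0054 0.0507] shift [ -30.6025 -274.619    15.9032] now [485.5963 330.3335 117.209 ] t 19.6 F [-0.8086 -0.3932 -4.6816] w 14.363127573213449
```

```bash
python3 -m pendant '[[0,0,0.05,-4,-40,0,-1],[0,0,0.05,-9,-80,0,-1],[0,0,0.05,-14,-125,0,-1],[0,0,0.05,-18,-170,0,-1],[0,0,0.05,-24,-215,0,-1]]'; python3 -m pendant '[[0,0,0,-5,-40,5,-1],[0,0,0,-7,-59,10,-1],[0,0,0,-7,-59,10,-1],[0,0,0,-7,-59,10,-1]]' ; python3 d.py 518 56 40 -182.55
```

```text
time_s: 20.1
tool_pos: [507.3, 111.6, 111.4]
eef_rot: [-0.002, 0.022, 1.0, -0.001]
contact_force: [1.4, 0.4, -4.8]
grip_width: 14.2
time_s: 20.5
tool_pos: [512.7, 54.1, 102.1]
eef_rot: [-0.001, 0.023, 1.0, -0.0]
contact_force: [0.3, 1.0, -4.5]
grip_width: 14.2
turn [-0.001  -0.0027 -0.001 ] shift [-5.3694  2.2041 62.0486] now [512.704   54.0961 102.0648] t 20.5 F [ 0.3445  0.9791 -4.4968] w 14.190002604576058
```

```bash
python3 -m pendant '[[0,0,0,-5,2,30,-1],[0,0,0,-5,2,50,-1],[0,0,0,-5,2,60,-1],[0,0,0,-5,2,60,-1],[0,0,0,-5,2,60,-1]]'; python3 -m pendant '[[0,0,0,0,0,0,-1],[0,0,0,0,0,0,-1]]' ; python3 d.py 518 56 40 -182.55
python3 - <<'E'
from h import *
np.set_printoptions(precision=2,suppress=True)
p,d,P,C=shot("wrist","r_wrist"); np.savez("r.npz",p=p,d=d,C=C)
p,d,P,C=shot("side"); cv2.imwrite("pics/r_side.png",cv2.resize(p[120:300,250:450],None,fx=3,fy=3)); np.savez("rs.npz",p=p,d=d,C=C)
E
```

```text
time_s: 21.0
tool_pos: [519.6, 57.2, 44.2]
eef_rot: [0.001, 0.021, 1.0, 0.0]
contact_force: [1.1, -0.2, -5.2]
grip_width: 14.4
time_s: 21.2
tool_pos: [519.7, 56.9, 44.8]
eef_rot: [0.001, 0.022, 1.0, 0.0]
contact_force: [0.3, -0.3, -3.5]
grip_width: 14.7
turn [0.0009 0.0026 0.0008] shift [ 1.6679 -0.9993  4.7613] now [519.6974  56.9216  44.7665] t 21.2 F [ 0.3465 -0.2965 -3.5423] w 14.719535643197485
```

View pics/r_wrist.png

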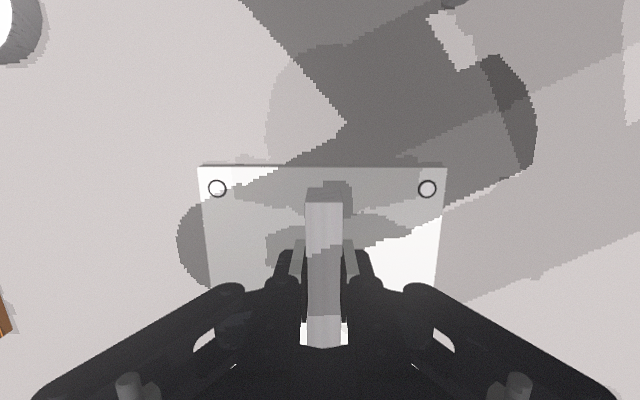

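View pics/r_side.png

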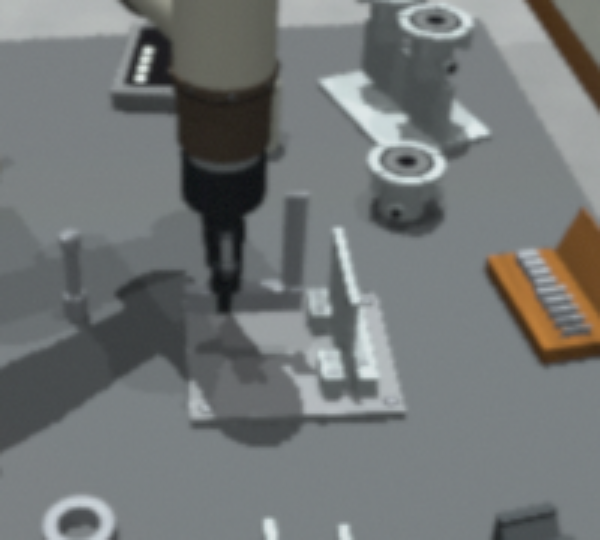

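```bash
python3 - <<'E'
from h import *
np.set_printoptions(precision=3,suppress=True)
s=env.state(); r=q(s["eef_rot"])
C=np.load("r.npz")["C"]
T=r.inv().apply((C-s["tool_pos"]).reshape(-1,3)).reshape(C.shape)
m=np.zeros(C.shape[:2],bool); m[206:340,310:338]=1
m&=(abs(T[...,2]+52)<6)
t=T[m]; print(len(t),t.min(0),t.max(0)); 
A=np.c_[t[:,0],t[:,1],np.ones(len(t))]; print("plane tool",np.linalg.lstsq(A,t[:,2],rcond=None)[0])
w=C[m];A=np.c_[w[:,0]-520,w[:,1]-56,np.ones(len(w))]; print("plane world",np.linalg.lstsq(A,w[:,2],rcond=None)[0])
# centreline yaw
L=[]
for v in range(208,250,2):
    k=m[v]
    if k.sum()>5: L.append([T[v][k][:,0].mean(),(T[v][k][:,1].min()+T[v][k][:,1].max())/2])
L=np.array(L);print("yaw in tool",np.polyfit(L[:,0],L[:,1],1))
# blade & plate from side
C=np.load("rs.npz")["C"].reshape(-1,3)
b=C[(abs(C[:,1]-52)<16)&(C[:,0]>565)&(C[:,0]<606)&(C[:,2]>110)&(C[:,2]<205)]
for z0 in range(110,205,15):
    k=b[(b[:,2]>=z0)&(b[:,2]<z0+15)]
    if len(k): print("blade",z0,len(k),np.percentile(k[:,0],[3,97]),np.median(k[:,1]))
b=C[(C[:,1]>-10)&(C[:,1]<110)&(C[:,0]>606)&(C[:,0]<645)&(C[:,2]>40)&(C[:,2]<125)]
f=b[:,0]-634.75-0.0445*(b[:,1]-50.5)
for z0 in range(40,125,12):
    k=(b[:,2]>=z0)&(b[:,2]<z0+12)
    if k.sum(): print("plate",z0,k.sum(),np.percentile(f[k],[5,50,95]))
E
```

```text
3733 [-33.441  -6.278 -53.749] [ 33.726   6.474 -50.043]
plane tool [ -0.004   0.002 -51.811]
plane world [-0.002 -0.001 96.273]
yaw in tool [-0.     0.115]
blade 110 33 [575.593 592.67 ] 52.14985858926343
blade 125 29 [574.867 591.745] 53.07949898809272
blade 140 32 [574.388 593.697] 53.176829817401995
blade 155 36 [573.741 592.908] 52.356170994212505
blade 170 34 [573.972 592.308] 52.28697597586199
blade 185 35 [575.056 593.465] 52.26186023307616
blade 200 15 [575.286 592.78 ] 54.4873580793178
plate 40 88 [-23.591  -7.714   8.212]
plate 52 32 [-6.153 -5.273 -0.173]
plate 64 31 [-6.012 -5.454  0.393]
plate 76 39 [-6.092 -5.412  1.966]
plate 88 35 [-6.185 -5.514 -0.879]
plate 100 34 [-6.052 -5.144  0.733]
plate 112 51 [-5.996 -5.09   2.129]
plate 124 31 [-5.411 -1.183  1.64 ]
```

```bash
python3 -m pendant '[[0,0.002,0,0.5,-1,15,-1],[0,0.002,0,0.5,-1,30,-1],[0,0.002,0,0.5,-1,42,-1],[0,0.002,0,0.5,-1,50,-1],[0,0.002,0,0.5,-1,53,-1]]'; python3 -m pendant '[[0,0,0,0,0,0,-1],[0,0,0,0,0,0,-1],[0,0,0,0,0,0,-1]]' ; python3 d.py 558 54 -13.5 -182.55
```

```text
time_s: 21.8
tool_pos: [518.1, 55.4, -10.1]
eef_rot: [-0.001, 0.022, 1.0, -0.0]
contact_force: [-0.7, 0.4, -4.2]
grip_width: 14.1
time_s: 22.1
tool_pos: [519.0, 55.7, -8.7]
eef_rot: [-0.0, 0.022, 1.0, 0.0]
contact_force: [0.2, -0.4, -3.8]
grip_width: 14.6
turn [ 0.0005 -0.0002  0.0006] shift [-39.0242  -0.0317   4.7875] now [519.0156  55.7412  -8.7047] t 22.1 F [ 0.2036 -0.4018 -3.84  ] w 14.603836918890883
```

```bash
python3 -m pendant '[[0,0,0,-7,0,0.5,-1],[0,0,0,-15,0,1,-1],[0,0,0,-23,0,1.5,-1],[0,0,0,-28,0,2,-1],[0,0,0,-30,0,2,-1]]'; python3 -m pendant '[[0,0,0,0,0,0,-1],[0,0,0,0,0,0,-1],[0,0,0,0,0,0,-1]]' ; python3 d.py 558 54 -13.5 -182.55
python3 - <<'E'
from h import *
p,d,P,C=shot("side"); cv2.imwrite("pics/s_side.png",cv2.resize(p[120:300,250:450],None,fx=3,fy=3))
E
```

```text
time_s: 22.6
tool_pos: [549.3, 54.2, -11.6]
eef_rot: [-0.001, 0.022, 1.0, 0.0]
contact_force: [-0.7, 0.1, -4.2]
grip_width: 14.2
time_s: 22.9
tool_pos: [548.0, 54.1, -11.4]
eef_rot: [-0.001, 0.022, 1.0, -0.0]
contact_force: [-0.9, -0.5, -4.9]
grip_width: 14.6
turn [-0.0002 -0.002   0.0005] shift [-9.9906  0.3045  2.0783] now [548.0098  54.1357 -11.4017] t 22.9 F [-0.91   -0.4713 -4.9224] w 14.572389089197568
```

View pics/s_side.png

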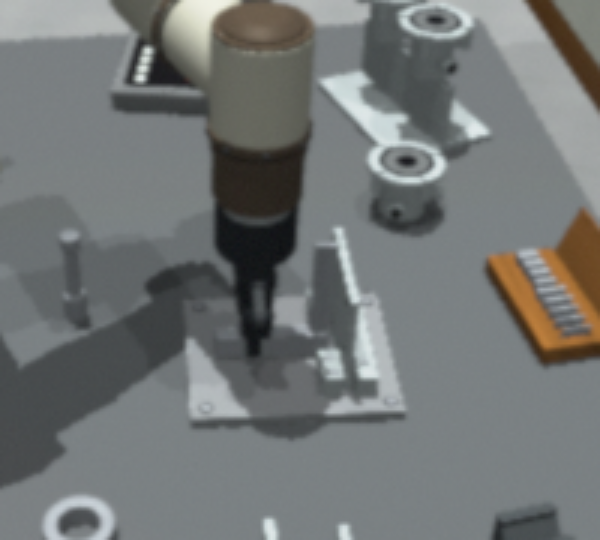

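```bash
python3 -m pendant '[[0,-0.002,0,-2,0,1,-1],[0,-0.002,0,-4,0,1.7,-1],[0,-0.002,0,-4,0,2,-1],[0,-0.002,0,-4,0,2,-1]]'; python3 -m pendant '[[0,0,0,0,0,0.5,-1],[0,0,0,0,0,0.5,-1],[0,0,0,0,0,0.5,-1]]' ; python3 d.py 558 54 -13.5 -182.55
```

```text
time_s: 23.35
tool_pos: [552.4, 54.0, -13.5]
eef_rot: [0.0, 0.022, 1.0, -0.0]
contact_force: [0.2, -0.2, -3.9]
grip_width: 14.6
time_s: 23.65
tool_pos: [552.4, 54.0, -13.8]
eef_rot: [0.0, 0.022, 1.0, 0.0]
contact_force: [0.1, -0.6, -4.7]
grip_width: 14.5
turn [0.     0.0006 0.0005] shift [-5.5559  0.2066 -0.2892] now [552.4406  54.0383 -13.7926] t 23.65 F [ 0.1456 -0.6161 -4.7375] w 14.46575851379154
```

```bash
python3 -m pendant '[[0,0,0,0,0,0.5,-1],[0,0,0,0,0,0.5,-1],[0,0,0,0,0,0.5,-1]]' ; python3 d.py 558 54 -13.5 -182.55;  python3 -m pendant '[[0,0,0,0,0,0.5,-1],[0,0,0,0,0,0.5,-1],[0,0,0,0,0,0.5,-1]]' ; python3 d.py 558 54 -13.5 -182.55
```

```text
time_s: 23.95
tool_pos: [552.5, 54.1, -14.0]
eef_rot: [0.0, 0.022, 1.0, 0.0]
contact_force: [-1.5, 0.4, -0.8]
grip_width: 14.4
turn [0.     0.0009 0.0007] shift [-5.4613  0.1665 -0.4463] now [552.537   54.0728 -13.9513] t 23.95 F [-1.513   0.3882 -0.8005] w 14.419443670720423
time_s: 24.25
tool_pos: [552.6, 54.0, -13.9]
eef_rot: [0.0, 0.022, 1.0, -0.0]
contact_force: [-3.1, -0.5, 6.0]
grip_width: 14.4
turn [-0.      0.001   0.0008] shift [-5.4413  0.2055 -0.4445] now [552.5554  54.0327 -13.9498] t 24.25 F [-3.117  -0.468   5.9723] w 14.414017556747165
```

```bash
python3 -m pendant '[[0,0,0,0,0,-0.4,-1],[0,0,0,-1,0,-0.4,-1],[0,0,0,-2,0,-0.4,-1],[0,0,0,-2.5,0,-0.4,-1],[0,0,0,-2.5,0,-0.4,-1]]' ; python3 d.py 558 54 -13.5 -182.55;  python3 -m pendant '[[0,0,0,-0.5,0,0,-1],[0,0,0,-1,0,0,-1],[0,0,0,-1,0,0,-1]]' ; python3 d.py 558 54 -13.5 -182.55
```

```text
time_s: 24.75
tool_pos: [554.9, 54.0, -14.0]
eef_rot: [0.0, 0.022, 1.0, -0.0]
contact_force: [-4.1, 1.5, 6.3]
grip_width: 14.2
turn [-0.0001  0.0003  0.0007] shift [-3.1304  0.168  -0.4548] now [554.8653  53.9693 -13.9558] t 24.75 F [-4.1327  1.4643  6.3195] w 14.247463022617938
time_s: 25.05
tool_pos: [555.6, 53.9, -14.0]
eef_rot: [-0.0, 0.022, 1.0, -0.0]
contact_force: [-4.3, 0.1, 7.6]
grip_width: 14.8
turn [-0.0002 -0.0001  0.0007] shift [-2.3458  0.2343 -0.4648] now [555.6462  53.8687 -13.9645] t 25.05 F [-4.2796  0.1131  7.6081] w 14.828676361078243
```

```bash
python3 -m pendant '[[0,0,0,-0.5,0,-0.3,-1],[0,0,0,-1,0,-0.3,-1],[0,0,0,-1.5,0,-0.3,-1],[0,0,0,-1.5,0,-0.3,-1]]' ; python3 d.py 558 54 -13.5 -182.55;  python3 -m pendant '[[0,0,0,-0.5,0,0,-1],[0,0,0,-0.7,0,0,-1],[0,0,0,-0.7,0,0,-1]]' ; python3 d.py 558 54 -13.5 -182.55
python3 - <<'E'
from h import *
np.set_printoptions(precision=2,suppress=True)
p,d,P,C=shot("side"); cv2.imwrite("pics/t_side.png",cv2.resize(p[120:300,250:450],None,fx=3,fy=3))
C=C.reshape(-1,3)
b=C[(C[:,1]>-10)&(C[:,1]<110)&(C[:,0]>606)&(C[:,0]<645)&(C[:,2]>40)&(C[:,2]<125)]
f=b[:,0]-634.75-0.0445*(b[:,1]-50.5)
for z0 in range(40,125,12):
    k=(b[:,2]>=z0)&(b[:,2]<z0+12)
    if k.sum(): print("plate",z0,k.sum(),np.percentile(f[k],[5,50,95]))
E
```

```text
time_s: 25.45
tool_pos: [557.2, 53.8, -14.0]
eef_rot: [-0.0, 0.022, 1.0, -0.0]
contact_force: [-4.0, -0.2, 6.2]
grip_width: 14.2
turn [-0.0003 -0.0001  0.0005] shift [-0.771   0.2763 -0.4522] now [557.2175  53.7578 -13.9521] t 25.45 F [-4.0358 -0.1766  6.1982] w 14.226929243395672
time_s: 25.75
tool_pos: [557.9, 53.7, -13.9]
eef_rot: [-0.0, 0.022, 1.0, -0.0]
contact_force: [-4.1, -0.1, 6.9]
grip_width: 14.7
turn [-0.0003 -0.0001  0.0004] shift [-0.1329  0.3327 -0.45  ] now [557.8525  53.6733 -13.9499] t 25.75 F [-4.0918 -0.1124  6.8813] w 14.701056712774443
plate 40 97 [-25.03 -13.65   2.53]
plate 52 47 [-22.13  -5.08   4.15]
plate 64 47 [-21.82  -3.39   2.14]
plate 76 43 [-20.29  -2.9    4.59]
plate 88 51 [-21.47  -3.93   2.86]
plate 100 41 [-22.17  -5.25   2.64]
plate 112 81 [-20.07  -2.32   4.66]
plate 124 18 [-6.18  1.37  4.42]
```

View pics/t_side.png

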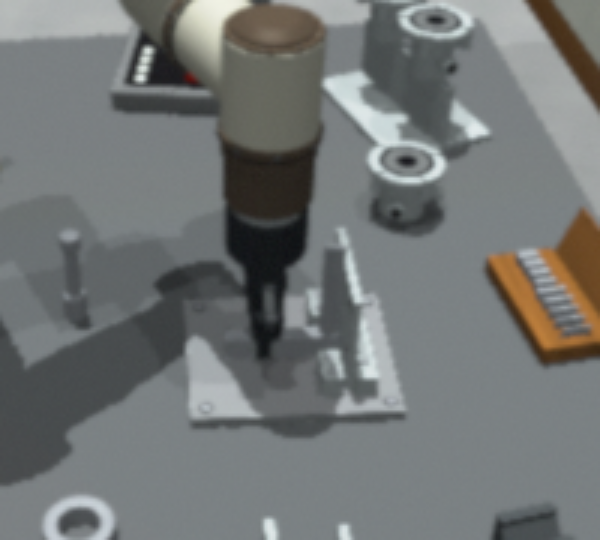

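```bash
for i in 1; do :; done; python3 -m pendant '[[0,0,0,-0.3,0,-0.1,-1],[0,0,0,-0.6,0,-0.1,-1],[0,0,0,-0.6,0,-0.1,-1]]' ; python3 d.py 558 54 -13.5 -182.55;  python3 -m pendant '[[0,0,0,-0.3,0,0,-1],[0,0,0,-0.6,0,0,-1],[0,0,0,-0.6,0,0,-1]]' ; python3 d.py 558 54 -13.5 -182.55
```

```text
time_s: 26.1
tool_pos: [558.3, 53.7, -14.0]
eef_rot: [-0.0, 0.022, 1.0, -0.0]
contact_force: [-4.6, -0.4, 4.9]
grip_width: 14.7
turn [-0.0003 -0.0004  0.0004] shift [ 0.3395  0.3169 -0.4721] now [558.325   53.6683 -13.9722] t 26.1 F [-4.633  -0.3857  4.8772] w 14.666420160908565
time_s: 26.4
tool_pos: [558.3, 53.7, -14.0]
eef_rot: [-0.001, 0.022, 1.0, -0.0]
contact_force: [-6.2, 1.2, 7.6]
grip_width: 14.2
turn [-0.0005 -0.0015  0.0003] shift [ 0.3209  0.3344 -0.4633] now [558.3051  53.6515 -13.9636] t 26.4 F [-6.2345  1.1553  7.5698] w 14.243109667044603
```

```bash
python3 -m pendant '[[0,0,0,-0.4,0,0,-1],[0,0,0,-0.8,0,0.1,-1],[0,0,0,-0.8,0,0.1,-1],[0,0,0,-0.8,0,0.1,-1]]' ; python3 d.py 558 54 -13.5 -182.55
python3 - <<'E'
from h import *
np.set_printoptions(precision=2,suppress=True)
p,d,P,C=shot("wrist","u_wrist");s=env.state()
cv2.imwrite("pics/u_wrist2.png",cv2.resize(p[190:390,200:440],None,fx=3,fy=3))
for cam in ["top","side"]:
  p,d,P,C=shot(cam)
  if cam=="top": cv2.imwrite("pics/u_top.png",cv2.resize(p[140:240,280:380],None,fx=5,fy=5))
  else: cv2.imwrite("pics/u_side.png",cv2.resize(p[150:270,310:400],None,fx=5,fy=5))
  C=C.reshape(-1,3)
  b=C[(C[:,1]>-15)&(C[:,1]<110)&(abs(C[:,0]-636)<16)&(C[:,2]>110)&(C[:,2]<128)]
  f=b[:,0]-634.75-0.0445*(b[:,1]-50.5)
  print(cam,len(b),"top edge f",np.percentile(f,[5,50,95]))
  b=C[(C[:,1]>35)&(C[:,1]<65)&(abs(C[:,0]-622)<14)&(C[:,2]>132)&(C[:,2]<150)]
  print("blade",len(b), b.min(0) if len(b) else 0,b.max(0) if len(b) else 0)
print(env.state()["contact_force"])
E
```

```text
time_s: 26.8
tool_pos: [558.3, 53.6, -14.0]
eef_rot: [-0.001, 0.022, 1.0, -0.0]
contact_force: [-8.3, 2.1, 8.4]
grip_width: 14.6
turn [-0.0007 -0.0029  0.0002] shift [ 0.2728  0.3507 -0.4533] now [558.2557  53.6373 -13.9538] t 26.8 F [-8.3496  2.0503  8.3636] w 14.576567306047265
top 22 top edge f [-2.51  0.96  4.91]
blade 0 0 0
side 120 top edge f [-9.35 -0.25  5.21]
blade 31 [612.78  47.05 132.39] [632.12  53.24 147.09]
[-8.36  1.12  8.66]
```

View pics/u_side.png

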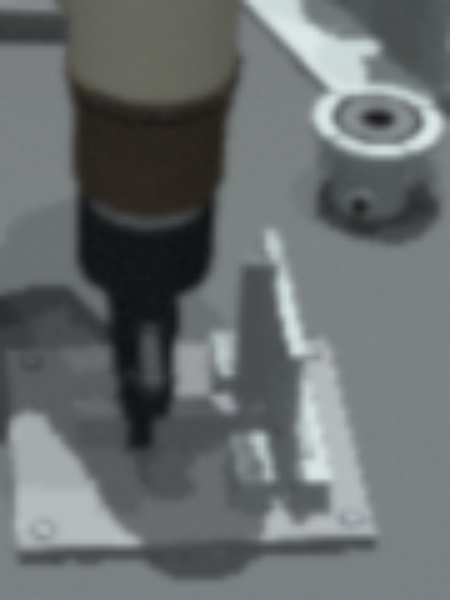

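View pics/u_top.png

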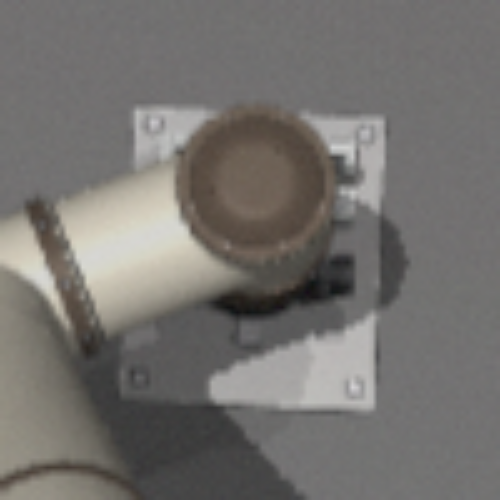

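View pics/u_wrist2.png

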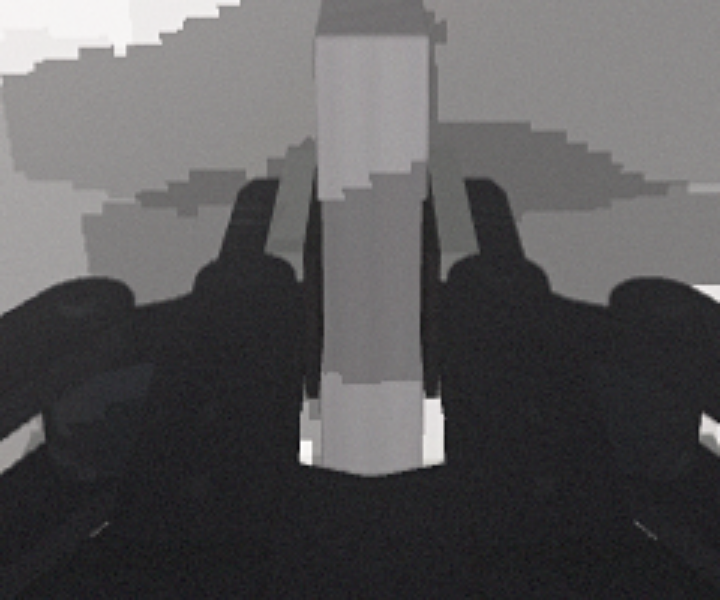

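```bash
python3 -m pendant '[[0,0,0,-0.5,0,0,-1],[0,0,0,-1.2,0,0,-1],[0,0,0,-1.2,0,0,-1],[0,0,0,-1.2,0,0,-1]]' ; python3 d.py 558 54 -13.5 -182.55; python3 -m pendant '[[0,0,0,0,0,0,-1],[0,0,0,0,0,0,-1],[0,0,0,0,0,0,-1],[0,0,0,0,0,0,-1],[0,0,0,0,0,0,-1]]' ; python3 d.py 558 54 -13.5 -182.55
```

```text
time_s: 27.35
tool_pos: [558.2, 53.6, -14.0]
eef_rot: [-0.003, 0.022, 1.0, -0.0]
contact_force: [-11.0, 3.2, 12.0]
grip_width: 14.2
turn [-0.0011 -0.0053 -0.0001] shift [ 0.1881  0.4075 -0.4859] now [558.1672  53.5841 -13.9865] t 27.35 F [-11.0499   3.2375  11.9808] w 14.166251178332883
time_s: 27.85
tool_pos: [558.2, 53.6, -14.0]
eef_rot: [-0.003, 0.022, 1.0, -0.0]
contact_force: [-11.0, 2.8, 11.7]
grip_width: 14.4
turn [-0.001  -0.0052 -0.0001] shift [ 0.2179  0.3977 -0.4511] now [558.1976  53.5926 -13.9518] t 27.85 F [-11.0212   2.77    11.6911] w 14.364462464016372
```

```bash
python3 - <<'E'
from h import *
np.set_printoptions(precision=4,suppress=True)
p,d,P,C=shot("wrist"); s=env.state()
m=np.zeros(C.shape[:2],bool); m[204:335,312:336]=1
w=C[m&(abs(C[...,2]-38)<5)]
A=np.c_[w[:,0]-558,w[:,1]-53.6,np.ones(len(w))]; print(len(w),w.min(0),w.max(0),"plane world",np.linalg.lstsq(A,w[:,2],rcond=None)[0])
# base plane from wrist
X=C[(d>0)&(abs(C[...,2]-12)<4)&(C[...,0]>490)&(C[...,0]<560)&(abs(C[...,1]-54)>12)&(abs(C[...,1]-54)<78)]
A=np.c_[X[:,0]-558,X[:,1]-53.6,np.ones(len(X))]; print(len(X),"base plane",np.linalg.lstsq(A,X[:,2],rcond=None)[0])
p,d,P,C=shot("side")
C=C.reshape(-1,3)
b=C[(C[:,1]>38)&(C[:,1]<62)&(C[:,0]>605)&(C[:,0]<636)&(C[:,2]>50)&(C[:,2]<142)]
f=b[:,0]-634.75-0.0445*(b[:,1]-50.5)
for z0 in range(50,142,13):
    k=(b[:,2]>=z0)&(b[:,2]<z0+13)
    if k.sum(): print("blade front/back",z0,k.sum(),np.percentile(f[k],[3,10,90,97]))
print(s["contact_force"],s["tool_pos"])
E
```

```text
3132 [523.9679  46.7719  35.4703] [588.8118  59.7836  39.5468] plane world [-0.0023  0.002  37.5883]
36645 base plane [-0.0014  0.0004 11.5889]
blade front/back 50 29 [-22.3268 -22.2215  -2.6587  -1.8888]
blade front/back 63 28 [-20.2017 -20.0768  -2.8974  -1.6877]
blade front/back 76 29 [-21.1207 -18.1651  -2.3791  -1.9529]
blade front/back 89 30 [-21.709  -21.625   -2.3316  -2.1928]
blade front/back 102 30 [-22.099  -21.3849  -3.0044  -1.9448]
blade front/back 115 36 [-20.8836 -19.1785  -0.6659   0.5646]
blade front/back 128 28 [-21.3804 -19.7674  -4.4238  -2.2087]
blade front/back 141 1 [-5.3347 -5.3347 -5.3347 -5.3347]
[-12.2715   2.4737  11.9978] [558.1912  53.6137 -13.9714]
```

```bash
python3 - <<'E'
from h import *
print(env.close_job()); print(env.state()["time_s"],env.state()["contact_force"])
E
```

```text
the job is handed in; nothing more can be done
None
the job is handed in; nothing more can be done
```

I took the large plate from the rack slot nearest the robot and lowered it to the floor of the fixture's slot. I felt it touch down before letting go, and it stayed standing. I then picked up the steel square, set it between the keeper blocks and pressed it down and into the corner. The job was handed in at about 28 s with the square still gripped and pressed; it reported no verdict.

**Last checks, just before hand-in:**
- **Square:** the stock top was 26.0 mm above the base and level with it to about 1–2 mrad. The blade's outer edge was at about fixture x = -2 mm over most of its height, upright within the depth noise.
- **Forces:** the wrist force was steady at about 11–12 N into the plate and 12 N on the base. By my estimate about 5 N of that reached the plate, since base friction takes the rest. The fingers read 14.4 mm on the 16 mm stock, with an 80 N grip set.
- **Plate:** it was centred in y to about 1 mm when I let go. Near the end the arm hid it from the cameras. That it sits upright against the back rail is inferred from the blade edge being at -2 mm and from the square's forward travel stopping there.

**What went wrong or disagreed:**
- **Bump on the fixture:** on the first try to lower the plate it struck the fixture at about 28 N, because I had corrected from a reading taken while the arm was still moving. I lifted it, measured again, and the second try went in cleanly.
- **Finger length:** the fingers end about 32 mm short of the stated TCP. My first close on the square shut in the air above it, so I went about 30 mm lower and gripped it there.
- **Other objects:** none looked disturbed in the pictures I viewed, but I did not measure them again at the end.

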